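Set up the mug press bed

TASK

Set up the press bed for the next batch: slide each mug saddle lying on the bench, narrow end first, into a tapered dovetail way of its own until it wedges tight. When all are in, put the clamp wheel on its post and turn it until it drops fully down over the hidden keys. Leave everything else on the bench where it is.

Things in the scene. Friction and masses are not known exactly. Their poses are not given: they have to be found in the camera images.
- saddle0_mid (a point): Mug saddle, one of three alike (2 or 3 are present), 0.35 kg, 68 mm tall: bright steel dovetail foot 80 mm long, 18 mm high, under a black web with a U notch and red pad. Point: centre, 34 mm above the underside; x along the foot to its narrow end, z up. Grip the web across its 24 mm.
- saddle1_mid (a point): Mug saddle like saddle0. Web: 60 mm long (x -30 to +30), 24 mm wide in y, from 18 to 56 mm above the underside; two horns of the same width, 12 mm long, at its ends rise to 68 mm. Its upright rear face (x = -30) can be pushed.
- saddle2_mid (a point): Mug saddle like saddle0. Foot: full width at the underside 51 mm at the rear (x = -40), 44 in the middle, 37 at the narrow front (x = +40); the flanks lean in, 13 mm narrower in all at its top.
- bed: Press bed fixed to the bench: dark steel plate 210 (x) by 295 (y) by 20 mm, origin at the centre of its underside. Three tapered dovetail ways 70 mm apart run along x from -10 to +100 mm, between aluminium rails 16 mm high. The plate from x = -105 to -10 mm is a bare landing, 20 mm above the bench, in front of their wide mouths.
- way_left (a point): Left (+y) way: where a saddle's centre point comes when wedged tight in it; axes as the bed's, x the way to push. The mouth (60 mm before this point) is 54 mm wide at the bottom, 43 mm at the top: undercut. The way has the foot's taper; a saddle goes in flat along the landing, narrow end first, and slides to +x.
- way_mid (a point): Middle way, same kind of point as way_left. Sideways play on each side is 0.0875 mm per mm still to go, so a saddle held off line jams early: let go near the end and push it on from behind. A push of 10 to 15 N wedges it, within a few mm of this point.
- way_right (a point): Right (-y) way, same kind of point as way_left. Any saddle fits any way; one saddle to a way.
- wheel_mid (a point): Clamp wheel, 0.3 kg: black disc 80 mm across, 26 mm high, with a bar grip on top 70 mm long (x), 22 mm wide (y), from 26 to 56 mm above its underside. Point: on its axis, 28 mm above the underside; z up. Underneath, hidden: a centre bore 21 mm wide, 20 mm deep, and three notches 14 mm wide, 9 mm deep, 120 degrees apart.
- wheel_home (a point): Where wheel_mid lies when the wheel is fully down on the clamp post of the bed; axes as the bed's. Post: boss 84 mm across, top 28 mm below this point; on it a pin 18 mm across, 19 mm high, and three keys 8 mm high, 10 mm wide, at 28 mm radius, 120 degrees apart, turned differently each time. The wheel rests 8 mm high on the keys; turned while free to sink, it drops.
- mug_a: Bystander, leave alone: white ceramic mug, 80 mm wide, 95 mm tall; origin at its underside.
- mug_b: Bystander, leave alone: white ceramic mug, 80 mm wide, 95 mm tall; origin at its underside.
- tape: Bystander, leave alone: roll of amber tape, 64 mm across, 25 mm tall; origin at its underside.
- brush: Bystander, leave alone: brush lying flat; origin at its underside.
- tumbler: Bystander, leave alone: plain steel tumbler blank, 68 mm across, 130 mm tall; origin at its underside.
- bottle: Bystander, leave alone: white bottle, 60 mm across, 160 mm tall; origin at its underside.
- scraper: Bystander, leave alone: spatula lying flat; origin at its underside.
Mind the look-alikes: they are no part of the job. Leave any orange look-alike of the part that bears saddle0_mid alone. Leave any purple look-alike of the part that bears wheel_mid alone.

How it is judged:
By the outcome, as a careful person would: the job done as asked, in the order asked, and still so for the second after the job is handed in, with the robot touching nothing.
Of saddle0, saddle1, saddle2 only 2 to 3 are there at a start; the rules pass over those that are not, and their reading is None.
At some moment in a run one of saddle0, saddle1, saddle2, wheel may be knocked a few centimetres aside while the robot is not near it.
Once in a run the grip may slacken for a moment while it holds something.
It also fails if it takes over 210 s, if anything falls off the work surface, if the arm or the gripper's body presses on something with over 40 N, if the wrist force passes 120 N, or if a joint passes its speed limit or range.

ROBOT

A 6-joint arm with a two-finger parallel gripper is mounted at the origin on the work surface. World frame = base frame: x ahead of the robot, y to its left, z up, the work surface at z = 0. Lengths are in mm, angles in rad, forces in N, time in s.
With the tool pointing down it reaches from about 350 to 775 mm from the base axis. Payload 7.3 kg.
Tool frame: the origin (TCP) lies midway between the tips of the shut fingers; the grasp point (between the pads) lies bot.tcp_to_grasp behind it (bot.tcp_to_grasp is the distance from the TCP to the grasp point, in mm); z points along the fingers, y is the direction in which the jaws open and shut (so a half turn about z gives the same grasp; the last joint's range is limited). The gripper opens to 92 mm and grips with 3 to 60 N. Pads are 19 mm wide; open, the fingers measure 130 mm over their backs; the gripper's body (75 mm by 190 mm) begins 47 mm behind the grasp point.
Start: joints at [-1.425, 0.342, 1.524, -0, 1.275, -0.146], TCP at [151.052, -502.82, 226.741] pointing down, gripper open.
Joint ranges: [-2.53, 2.53], [-0.77, 2.02], [0.04, 2.7], [-1, 4.14], [0.28, 2.66], [-3.11, 3.11]. Speed limits (rad/s): [2.57, 2.57, 3.14, 3.14, 3.14, 3.14].

INTERFACE

Orientations are given as [roll, pitch, yaw] about the fixed x, y, z axes, in that order (R = Rz(yaw) Ry(pitch) Rx(roll)).
In Python, from plant import bot gives the robot as it stands.
- The arm moves only by the shell command python3 -m inch 'ROWS'. ROWS is JSON, one flat list of numbers, 7 for each row, row after row: the shift along the world's x, y, z in cm, then the turn, a rotation vector about the world's x, y, z in degrees, then the gripper command: -1 is shut, 1 is fully open, values between are in proportion. In form: [tx, ty, tz, ax, ay, az, fingers, tx, ty, tz, ax, ay, az, fingers, ...]. A call has exactly 5 rows; each row is the pose to reach, as a shift and turn from the pose measured when the call began; what a row does not reach only later rows make up. A row lasts 1/10 s, in which the tool goes at most 50 mm and 8.59 degrees, less where a joint would pass 70% of its speed; a pose out of reach is approached as far as the arm can. A call with a gripper value outside its range is refused whole. The fingers move at their own pace and stop on an object; the grip force is fixed at half the most. Time passes only in rows, so rows that repeat a pose let the fingers close, or fill a call up. It gives the time, the measured TCP pose, the force and the opening at its end, in the units of the state.
- bot.get_obs(): the state, without advancing time (a new reading comes with each control period).
- bot.capture(name): name is "scene" or "top"; returns the picture (480x640x3 uint8, red, green, blue); there is no depth.
- bot.calibration(name): a dict with "fx", "fy", "cx", "cy" (pixels), "cam_to_world" (4x4, takes a point from camera to world coordinates). Camera axes: x right, y down, z forward; pixel columns grow to the right and rows downward; lengths in mm; the calibration is good to about 2 mm. A picture is of the moment at which its call begins. calibration takes no time and is no camera call.
- bot.close_job(): hands the job in, once; it reports no verdict.
The state is a dict: "time": time; "joint_positions": joint angles; "dq": joint speeds; "tau": joint torques, N m; "tool_pos": TCP position; "tcp_rot": TCP orientation; "contact_force": force on the tool from outside, world axes, zero at the start; "moment": the same for the moment, N m; "grip_width": finger opening in mm.
Only numpy, scipy, OpenCV 4.12 (cv2) and the standard library are available. Lean on these libraries where they do the work, as an engineer would, in place of code of your own. Each camera call takes 0.05 s, during which the arm holds its last target.

## Working session

There is one attempt and no reset: what is moved stays moved. The work goes in short steps, Python scripts to look and compute and a shell command to move; the robot and the scene stay as the last step left them, time stands still between calls to the robot, and variables do not carry over. Pictures are saved under pics/ and viewed, and the job is handed in when it is done.

```bash
ls; mkdir -p pics
python3 - <<'E'
from plant import bot
import cv2
o=bot.get_obs();print(o)
print(bot.tcp_to_grasp)
for n in("scene","top"):
    im=bot.capture(n);cv2.imwrite(f"pics/{n}0.png",im[:,:,::-1]);print(n,bot.calibration(n))
E
```

```text
pics
{'time': 0.0, 'joint_positions': array([-1.42502182e+00,  3.42741768e-01,  1.52502735e+00, -4.38775249e-05,
        1.27541108e+00, -1.46013351e-01]), 'dq': array([-0.00020931, -0.00045097, -0.00150202, -0.00019724, -0.00127913,
       -0.00069251]), 'tau': array([-1.53935867e-03, -4.31251645e+01, -2.44219530e+01,  7.17326417e-02,
        5.61624987e-02, -1.17650461e-04]), 'tool_pos': array([ 150.96438994, -502.39010592,  226.0314818 ]), 'tcp_rot': array([-3.14001590e+00, -1.89469344e-04,  2.91800518e-01]), 'contact_force': array([-0.82384162,  0.37928546, -0.02352799]), 'moment': array([ 0.04485654,  0.00892991, -0.0091608 ]), 'grip_width': 91.90373012508644}
18.8
scene {'fx': 524.1983189439065, 'fy': 524.1983189439065, 'cx': 315.53083034891563, 'cy': 239.77573505443857, 'cam_to_world': array([[-6.97979979e-01,  5.20146832e-01, -4.92210547e-01,
         1.12383400e+03],
       [ 7.15854867e-01,  4.88181841e-01, -4.99229707e-01,
         6.25144050e+02],
       [-1.93844995e-02, -7.00803655e-01, -7.13090792e-01,
         9.43596937e+02],
       [ 0.00000000e+00,  0.00000000e+00,  0.00000000e+00,
         1.00000000e+00]])}
top {'fx': 535.1975037000608, 'fy': 535.1975037000608, 'cx': 321.04491380314863, 'cy': 241.17032309742575, 'cam_to_world': array([[ 6.80476178e-03, -9.95698999e-01,  9.23969589e-02,
         3.89857391e+02],
       [-9.99976545e-01, -6.84748085e-03, -1.45325700e-04,
         1.83803409e+00],
       [ 7.77387061e-04, -9.23938029e-02, -9.95722241e-01,
         1.67982740e+03],
       [ 0.00000000e+00,  0.00000000e+00,  0.00000000e+00,
         1.00000000e+00]])}
```

View pics/scene0.png

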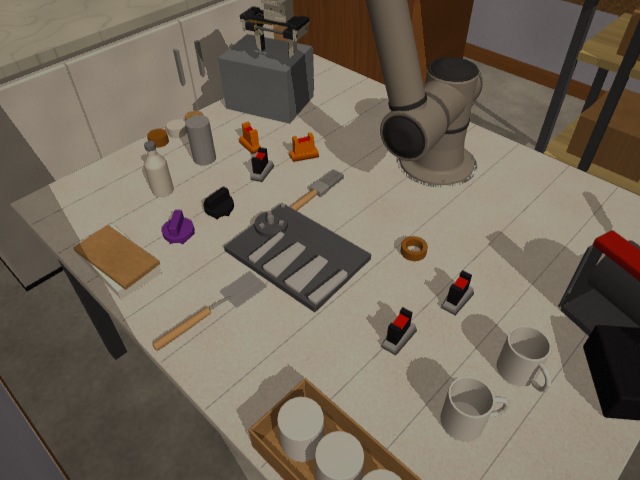

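View pics/top0.png

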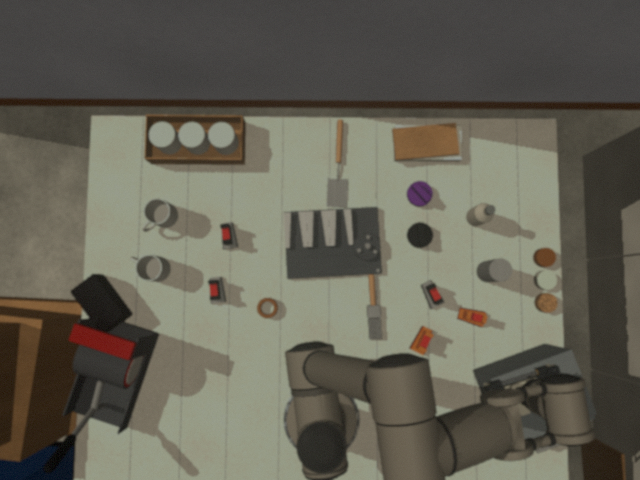

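Run:
```python
import cv2
a=cv2.imread('pics/top0.png');b=cv2.imread('pics/scene0.png')
cv2.imwrite('pics/z1.png',cv2.resize(a[195:290,275:395],None,fx=6,fy=6,interpolation=cv2.INTER_CUBIC))
cv2.imwrite('pics/z2.png',cv2.resize(b[180:320,210:380],None,fx=4.5,fy=4.2,interpolation=cv2.INTER_CUBIC))
c=[a[205:315,190:260],a[265:360,405:495][:, :],a[205:260,395:445]]
import numpy as np
W=[cv2.resize(x,(260,int(260*x.shape[0]/x.shape[1])),interpolation=cv2.INTER_CUBIC) for x in c]
h=max(w.shape[0] for w in W)
cv2.imwrite('pics/z3.png',np.hstack([cv2.copyMakeBorder(w,0,h-w.shape[0],0,0,0) for w in W]))
```

```text
(no output)
```

View pics/z1.png

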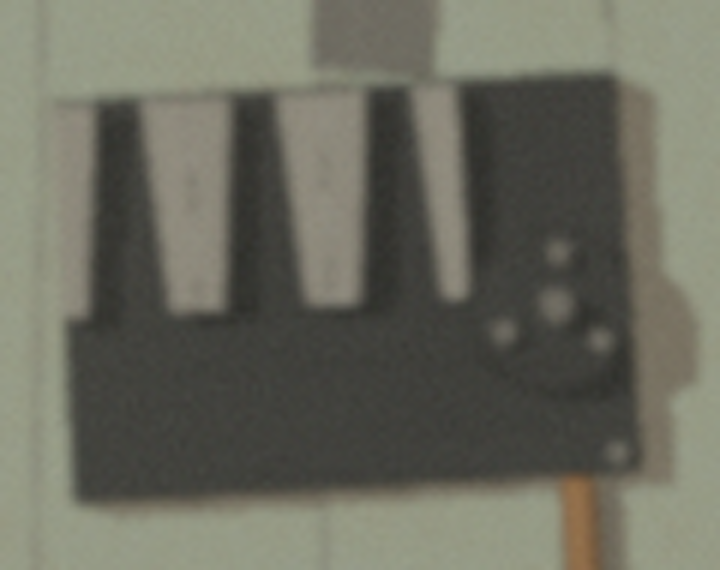

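View pics/z2.png

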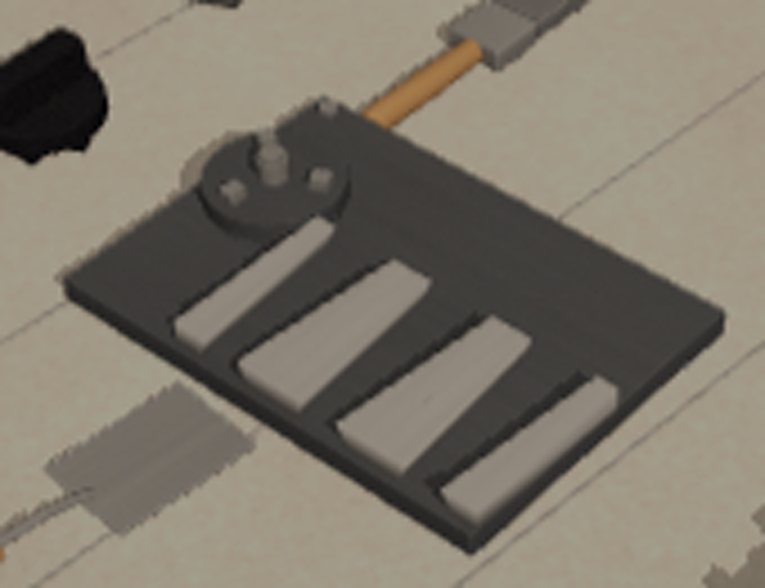

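View pics/z3.png

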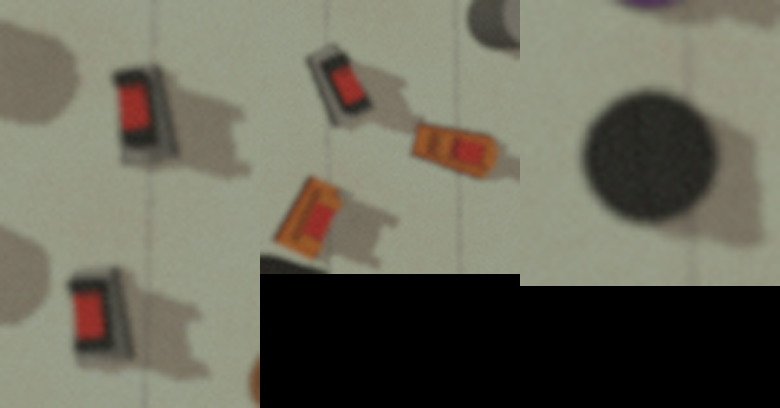

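```bash
cat > h.py <<'E'
import numpy as np,cv2
from plant import bot
C={n:bot.calibration(n) for n in("scene","top")}
def ray(n,u,v):
    c=C[n];M=c["cam_to_world"]
    d=M[:3,:3]@np.array([(u-c["cx"])/c["fx"],(v-c["cy"])/c["fy"],1]);return M[:3,3],d
def onz(n,u,v,z):
    o,d=ray(n,u,v);return (o+d*(z-o[2])/d[2])[:2]
def proj(n,p):
    c=C[n];M=c["cam_to_world"];q=M[:3,:3].T@(np.asarray(p,float)-M[:3,3]);return np.array([c["fx"]*q[0]/q[2]+c["cx"],c["fy"]*q[1]/q[2]+c["cy"]])
def obs():
    o=bot.get_obs();print("t%.2f"%o["time"],"p",o["tool_pos"].round(1),"r",np.degrees(o["tcp_rot"]).round(2),"F",o["contact_force"].round(1),"M",o["moment"].round(2),"w %.1f"%o["grip_width"]);return o
def snap(tag):
    r={}
    for n in("scene","top"):
        im=bot.capture(n);cv2.imwrite(f"pics/{n}{tag}.png",im[:,:,::-1]);r[n]=im[:,:,::-1].copy()
    return r
def crop(im,x0,x1,y0,y1,f,fn):
    cv2.imwrite(fn,cv2.resize(im[y0:y1,x0:x1],None,fx=f,fy=f,interpolation=cv2.INTER_CUBIC))
E
python3 - <<'E'
from h import *
f=lambda u,v:((u+.5)/6-.5+275,(v+.5)/6-.5+195)
print("corners z20")
for u,v in[(615,75),(640,468),(77,500),(67,320)]: print(onz("top",*f(u,v),20).round(1))
print("rails z36: mouth pairs then far")
for u,v in [(90,318),(168,318),(226,313),(305,308),(361,304),(442,301),(470,298)]: print('m',onz("top",*f(u,v),36).round(1))
for u,v in [(97,102),(140,102),(232,97),(275,95),(366,90),(412,86),(460,84)]: print('f',onz("top",*f(u,v),36).round(1))
print("keys z boss+8?")
# pin & keys
for u,v in[(556,305),(559,252),(502,332),(601,340)]: print(onz("top",*f(u,v),40).round(1))
g=lambda u,v:((u+.5)/4.5-.5+210,(v+.5)/4.2-.5+180)
print("scene corners z20")
for u,v in[(325,97),(724,315),(470,540),(65,283)]: print(onz("scene",*g(u,v),20).round(1))
E
```

```text
corners z20
[ 652.4 -173.3]
[ 447.4 -185.6]
[429.  104.9]
[522.  111.2]
rails z36: mouth pairs then far
m [521.9  98.4]
m [522.2  58.3]
m [524.9  28.6]
m [527.8 -12. ]
m [530.1 -40.7]
m [531.9 -82.3]
m [533.5 -96.7]
f [633.9  96.1]
f [634.   73.9]
f [637.   26.4]
f [638.2   4.2]
f [641.1 -42.8]
f [643.3 -66.6]
f [644.6 -91.4]
keys z boss+8?
[ 529.9 -140.6]
[ 557.2 -142.1]
[ 515.8 -112.9]
[ 512.1 -163.6]
scene corners z20
[ 448.7 -183.4]
[431.8 109.5]
[638.9 122.8]
[ 657.5 -167.6]
```

Run:
```python
import cv2,numpy as np
a=cv2.imread('pics/top0.png');b=cv2.imread('pics/scene0.png')
L=[a[215:255,207:247],a[270:310,197:237],a[275:315,412:452]]
R=[b[265:315,435:485],b[305:355,375:425],b[140:190,238:288]]
f=lambda x:cv2.resize(x,(260,260),interpolation=cv2.INTER_CUBIC)
cv2.imwrite('pics/z4.png',np.vstack([np.hstack([f(x) for x in L]),np.hstack([f(x) for x in R])]))
```

```text
(no output)
```

View pics/z4.png

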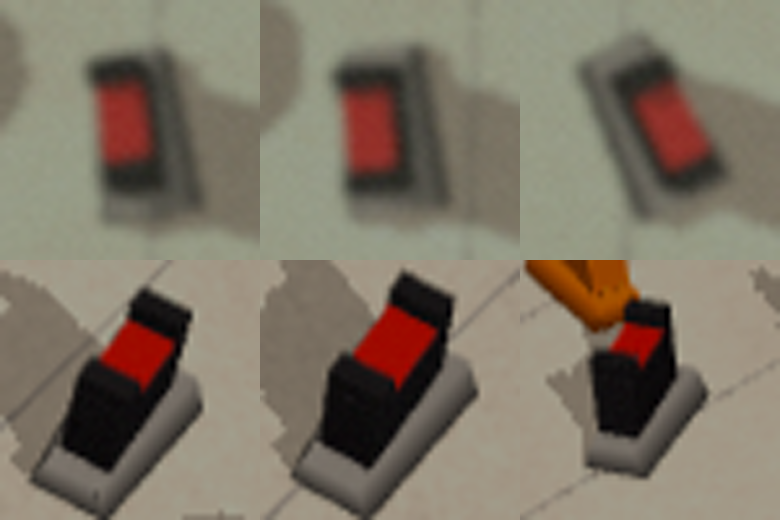

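Run:
```python
from h import *
a=cv2.imread('pics/top0.png');b=cv2.imread('pics/scene0.png')
def red(im,box):
    x0,x1,y0,y1=box;s=im[y0:y1,x0:x1].astype(int)
    m=((s[...,2]>120)&(s[...,1]<75)).astype(np.uint8)
    n,l,st,c=cv2.connectedComponentsWithStats(m);k=1+st[1:,4].argmax()
    pts=np.argwhere(l==k)[:,::-1].astype(np.float32)+[x0,y0]
    r=cv2.minAreaRect(pts.astype(np.float32));return c[k]+[x0,y0],r,st[k,4]
def tri(pa,pb):
    o1,d1=ray("top",*pa);o2,d2=ray("scene",*pb);d1/=np.linalg.norm(d1);d2/=np.linalg.norm(d2)
    A=np.array([d1,-d2]).T;s=np.linalg.lstsq(A,o2-o1,rcond=None)[0];p=o1+d1*s[0];q=o2+d2*s[1];return (p+q)/2,p-q
for nm,bt,bs in[("A",(207,247,215,255),(375,425,305,355)),("B",(197,237,270,310),(435,485,265,315)),("C",(412,452,275,315),(238,288,140,190))]:
    ct,rt,at=red(a,bt);cs,rs,as_=red(b,bs)
    p,e=tri(ct,cs)
    # direction from corners of pad in top
    bx=cv2.boxPoints(rt);w=np.array([onz("top",*q,56) for q in bx])
    e1=w[1]-w[0];e2=w[2]-w[1];E=e1 if np.hypot(*e1)>np.hypot(*e2) else e2
    print(nm,ct.round(1),cs.round(1),at,as_,"tri",p.round(1),"gap",e.round(1),"yaw",np.degrees(np.arctan2(E[1],E[0])).round(1),np.hypot(*e1).round(1),np.hypot(*e2).round(1),"top@56",onz("top",*ct,56).round(1),"sc@56",onz("scene",*cs,56).round(1))
g=lambda i,u,v:((u-260*i+.5)/5.2-.5+[435,375,238][i],(v-260+.5)/5.2-.5+[265,305,140][i])
f=lambda i,u,v:((u-260*i+.5)/6.5-.5+[207,197,412][i],(v+.5)/6.5-.5+[215,270,275][i])
for i,P in enumerate([[(33,482),(105,517),(202,402),(110,470),(182,385)],[(294,474),(366,517),(476,394),(366,468),(442,370)],[(587,467),(645,477),(707,395),(625,436),(675,372)]]):
    print(i,[onz("scene",*g(i,*q),z).round(0) for q,z in zip(P,[0,0,0,18,18])])
```

```text
A [225.3 233.6] [400.4 320.5] 57 124 tri [561.  293.9  59.4] gap [ 0.9 -1.3 -0.1] yaw -178.7 18.3 27.6 top@56 [561.8 293.9] sc@56 [558.3 293.2]
B [213.2 289.6] [460.8 282.2] 60 92 tri [390.7 326.4  59.7] gap [ 1.  -1.6 -0.3] yaw -171.4 17.2 30.7 top@56 [391.3 326.3] sc@56 [387.  325.8]
C [435.6 294.4] [251.3 144.3] 64 85 tri [ 390.4 -344.2   99.1] gap [-17.2  15.6  -3.2] yaw -153.9 19.1 29.4 top@56 [ 381.6 -345.3] sc@56 [ 360.6 -403.8]
0 [array([432., 316.]), array([427., 348.]), array([345., 344.]), array([418., 341.]), array([358., 338.])]
1 [array([602., 283.]), array([597., 316.]), array([520., 313.]), array([590., 308.]), array([531., 302.])]
2 [array([ 427., -340.]), array([ 411., -310.]), array([ 338., -339.]), array([ 408., -327.]), array([ 351., -349.])]
```

```bash
cat >> h.py <<'E'
def red(im,box,g=75,r=120):
    x0,x1,y0,y1=box;s=im[y0:y1,x0:x1].astype(int)
    m=((s[...,2]>r)&(s[...,1]<g)&(s[...,0]<g)).astype(np.uint8)
    n,l,st,c=cv2.connectedComponentsWithStats(m);k=1+st[1:,4].argmax()
    return c[k]+[x0,y0],st[k,4]
def tri(pa,pb):
    o1,d1=ray("top",*pa);o2,d2=ray("scene",*pb);d1/=np.linalg.norm(d1);d2/=np.linalg.norm(d2)
    A=np.array([d1,-d2]).T;s=np.linalg.lstsq(A,o2-o1,rcond=None)[0];p=o1+d1*s[0];q=o2+d2*s[1];return (p+q)/2,p-q
E
python3 - <<'E'
from h import *
a=cv2.imread('pics/top0.png');b=cv2.imread('pics/scene0.png')
ct,_=red(a,(412,452,275,315));
cs,n=red(b,(252,275,146,170),g=45)
print(cs,n,b[157,261],b[150,251]);p,e=tri(ct,cs);print(p,e)
E
```

```text
[260.13888889 155.        ] 36 [  0   7 156] [  0  54 121]
[ 380.65387903 -343.78059947   58.82575832] [ 1.85352293 -1.76006581  0.36680196]
```

```bash
python3 -m inch '[4.5,3,0,0,0,3,0.3, 9,6,0,0,0,6,0.3, 13.5,9,0,0,0,10.8,0.3, 18,12.3,0,0,0,10.8,0.3, 22,15.2,0,0,0,10.8,0.3]'
```

```text
time: 0.6
tool_pos: [358.0, -359.3, 225.9]
tcp_rot: [-3.14, -0.0, 0.48]
contact_force: [0.4, -0.7, -0.3]
grip_width: 61.0
```

```bash
python3 -c "
from h import *
obs()"
```

```text
t0.60 p [ 358.  -359.3  225.9] r [-1.799e+02 -1.000e-02  2.750e+01] F [ 0.4 -0.7 -0.3] M [-0.02  0.01 -0.01] w 61.0
```

```bash
python3 -m inch '[1.5,1,-2,0,0,0,0.3, 2.27,1.55,-6,0,0,0,0.3, 2.27,1.55,-10,0,0,0,0.3, 2.27,1.55,-12,0,0,0,0.3, 2.27,1.55,-12,0,0,0,0.3]'; python3 -c "
from h import *
obs();snap('1')
a=cv2.imread('pics/top1.png');b=cv2.imread('pics/scene1.png')
crop(a,390,490,255,355,4,'pics/z5.png');crop(b,210,310,110,210,4,'pics/z6.png')
cv2.imwrite('pics/z56.png',np.hstack([cv2.imread('pics/z5.png'),cv2.imread('pics/z6.png')]))"
```

```text
time: 1.1
tool_pos: [379.3, -341.9, 102.8]
tcp_rot: [-3.133, 0.001, 0.48]
contact_force: [0.2, -0.2, 1.2]
grip_width: 59.7
t1.10 p [ 379.3 -341.9  102.8] r [-1.795e+02  8.000e-02  2.753e+01] F [ 0.2 -0.2  1.2] M [ 0.02 -0.04 -0.02] w 59.7
```

View pics/z56.png

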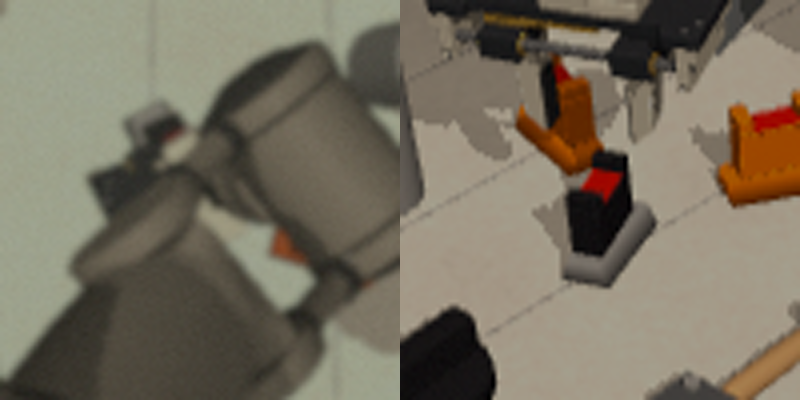

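```bash
python3 -m inch '[0.1,-0.15,-3,0,0,0,0.3, 0.1,-0.15,-5.5,0,0,0,0.3, 0.1,-0.15,-7.2,0,0,0,0.3, 0.1,-0.15,-7.8,0,0,0,0.3, 0.1,-0.15,-7.8,0,0,0,0.3]'; python3 -m inch '[0,0,0,0,0,0,-1, 0,0,0,0,0,0,-1, 0,0,0,0,0,0,-1,0,0,0,0,0,0,-1,0,0,0,0,0,0,-1]'
```

```text
time: 1.7
tool_pos: [382.1, -346.0, 28.9]
tcp_rot: [-3.14, -0.0, 0.48]
contact_force: [0.3, -0.2, -0.2]
grip_width: 59.7
time: 2.2
tool_pos: [381.3, -344.7, 28.9]
tcp_rot: [-3.137, 0.0, 0.48]
contact_force: [-3.2, 4.7, 4.1]
grip_width: 24.3
```

```bash
python3 -m inch '[0,0,3,0,0,0,-1, 0,0,7,0,0,0,-1, 0,0,11,0,0,0,-1,0.5,1,14,0,0,0,-1,2,4,15,0,0,-4,-1]';python3 -m inch '[1,4.5,0,0,0,-5,-1, 2.5,9,0,0,0,-10,-1, 4,13.5,0,0,0,-15,-1,5.5,18,0,0,0,-20,-1,7,22,0,0,0,-20.2,-1]'; python3 -c "
from h import *
obs()"
```

```text
time: 2.7
tool_pos: [401.9, -307.3, 182.0]
tcp_rot: [3.14, -0.001, 0.406]
contact_force: [0.3, 0.5, -3.7]
grip_width: 23.8
time: 3.2
tool_pos: [471.6, -85.0, 181.6]
tcp_rot: [3.14, -0.0, 0.051]
contact_force: [0.9, -0.8, -3.7]
grip_width: 24.2
t3.20 p [471.6 -85.  181.6] r [ 1.7992e+02 -1.0000e-02  2.9300e+00] F [ 0.9 -0.8 -3.7] M [ 0.04 -0.05  0.03] w 24.2
```

Weight 3.5 N is in the hand. Now over the landing, underside ~40 mm above the plate.

```bash
python3 -m inch '[0.7,1.2,-3,0,0,0.6,-1, 1.4,2.3,-6,0,0,0.6,-1, 1.4,2.3,-8.5,0,0,0.6,-1,1.4,2.3,-9.5,0,0,0.6,-1,1.4,2.3,-9.5,0,0,0.6,-1]'; python3 -c "
from h import *
obs();snap('2')
a=cv2.imread('pics/top2.png');b=cv2.imread('pics/scene2.png')
crop(a,275,395,195,295,6,'pics/z5.png');crop(b,210,380,160,310,4.5,'pics/z6.png')"
```

```text
time: 3.7
tool_pos: [484.5, -61.8, 85.2]
tcp_rot: [3.141, 0.003, 0.062]
contact_force: [0.0, 0.3, -4.8]
grip_width: 23.4
t3.70 p [484.5 -61.8  85.2] r [179.99   0.19   3.53] F [ 0.   0.3 -4.8] M [0.04 0.03 0.04] w 23.4
```

View pics/z5.png

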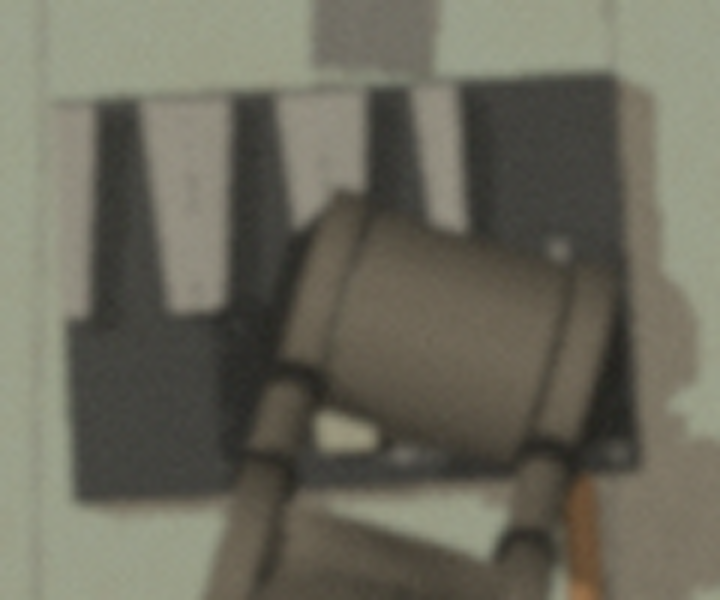

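View pics/z6.png

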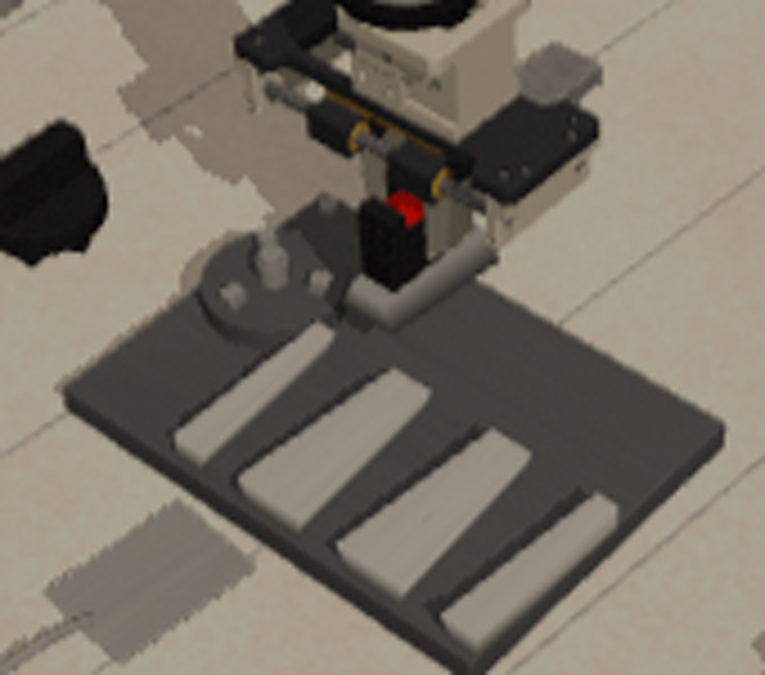

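```bash
python3 -c "
from h import *
b=cv2.imread('pics/scene2.png')
crop(b,240,340,195,270,8,'pics/z7.png')"
```

```text
(no output)
```

View pics/z7.png

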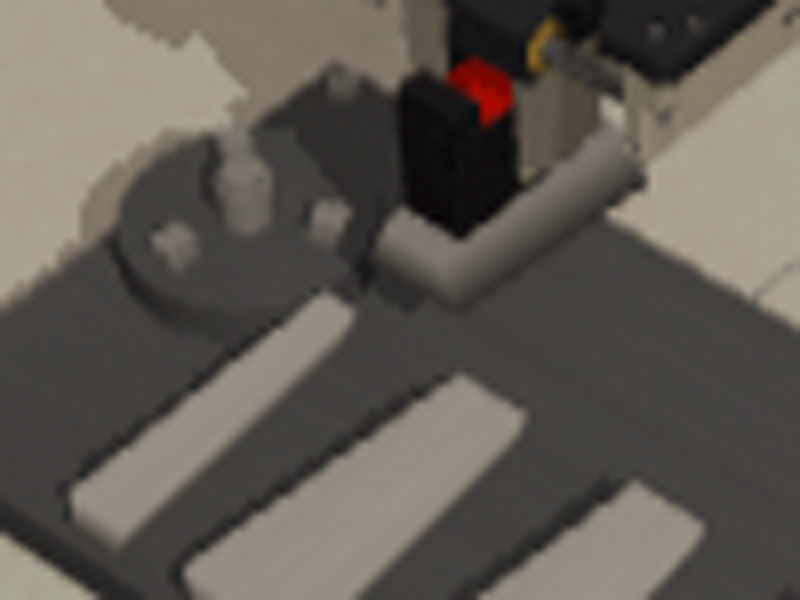

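```bash
python3 -c "
from h import *
g=lambda u,v:((u+.5)/8-.5+240,(v+.5)/8-.5+195)
P=lambda u,v,z:onz('scene',*g(u,v),z)
a=P(375,255,56.3);b=P(450,305,56.3);print('foot',a,b,(a+b)/2)
for q in[(353,313),(462,374),(525,415),(635,480)]:print('mouth',P(*q,36))
m=(P(353,313,36)+P(462,374,36))/2;f=(P(113,537,36)+P(185,572,36))/2
print(m,(P(525,415,36)+P(635,480,36))/2,f,P(113,537,36),P(185,572,36),np.degrees(np.arctan2(*(f-m)[::-1])))
th=np.radians(3.5);u=np.array([np.cos(th),np.sin(th)]);d=(a+b)/2-m;print('rel along',d@u,'lat',d@[-u[1],u[0]])
"
```

```text
foot [527.29384386 -79.62612632] [526.75025801 -47.39113487] [527.02205093 -63.5086306 ]
mouth [535.96101515 -82.06178299]
mouth [531.32861614 -38.81625979]
mouth [530.40133856 -12.71515351]
mouth [526.92025101  29.79964379]
[533.64481564 -60.43902139] [528.66079479   8.54224514] [645.19549565 -52.80279321] [647.8714374  -65.61495714] [642.51955391 -39.99062928] 3.916086676603961
rel along -6.79780707619078 lat -2.659573654254164
```

```bash
python3 -m inch '[-0.3,0.2,-1,0,0,0,-1, -0.3,0.2,-2,0,0,0,-1,-0.3,0.2,-2.8,0,0,0,-1,-0.3,0.2,-3.2,0,0,0,-1,-0.3,0.2,-3.2,0,0,0,-1]';python3 -m inch '[0,0,-0.1,0,0,0,-1, 0,0,-0.2,0,0,0,-1,0,0,-0.3,0,0,0,-1,0,0,-0.3,0,0,0,-1,0,0,-0.3,0,0,0,-1]'; python3 -c "
from h import *
obs();snap('3')
b=cv2.imread('pics/scene3.png')
crop(b,240,340,195,270,8,'pics/z8.png')"
```

```text
time: 4.3
tool_pos: [482.6, -60.4, 54.5]
tcp_rot: [3.14, 0.0, 0.061]
contact_force: [-0.7, -0.0, -3.2]
grip_width: 23.7
time: 4.8
tool_pos: [482.7, -60.4, 51.6]
tcp_rot: [3.14, 0.0, 0.061]
contact_force: [-0.2, -0.2, -3.8]
grip_width: 23.8
t4.80 p [482.7 -60.4  51.6] r [1.7992e+02 1.0000e-02 3.5000e+00] F [-0.2 -0.2 -3.8] M [ 0.02  0.08 -0.03] w 23.8
```

View pics/z8.png

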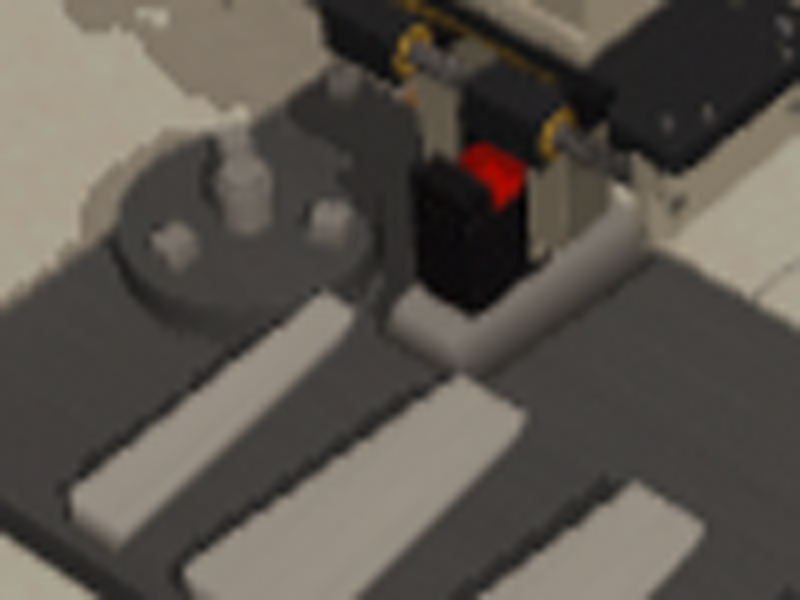

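```bash
python3 -c "
from h import *
g=lambda u,v:((u+.5)/8-.5+240,(v+.5)/8-.5+195)
P=lambda u,v,z:onz('scene',*g(u,v),z)
a=P(387,325,22);b=P(462,375,22);print('foot',a,b,(a+b)/2)
m=np.array([533.6,-60.4])
th=np.radians(3.5);u=np.array([np.cos(th),np.sin(th)]);d=(a+b)/2-m;print('rel along',d@u,'lat',d@[-u[1],u[0]])
"
```

```text
foot [523.27686658 -81.37021781] [522.48965783 -48.75029814] [522.88326221 -65.06025798]
rel along -10.98125086115115 lat -3.9973244641239254
```

```bash
python3 -c "
from h import *
b=cv2.imread('pics/scene3.png')
crop(b,275,335,205,250,13,'pics/z9.png')"
```

```text
(no output)
```

View pics/z9.png

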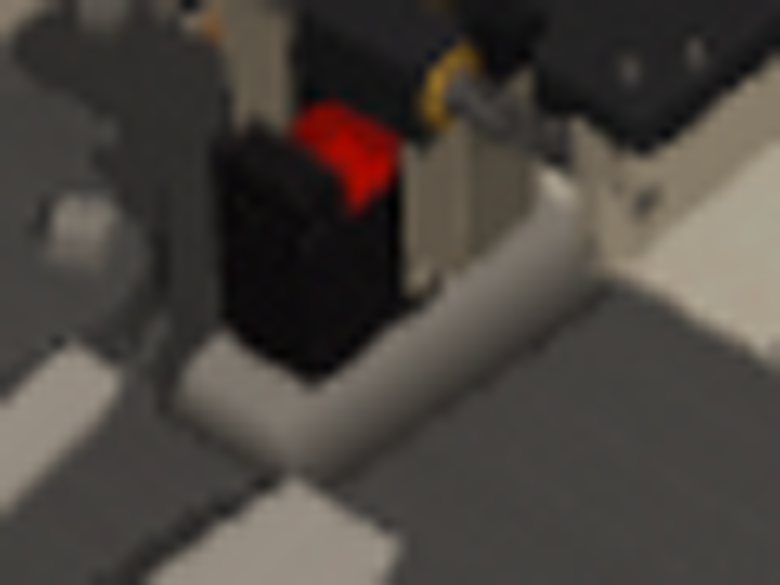

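```bash
python3 -c "
from h import *
g=lambda u,v:((u+.5)/13-.5+275,(v+.5)/13-.5+205)
P=lambda u,v,z:onz('scene',*g(u,v),z)
for q in[(175,395,22.7),(290,475,22.7),(228,340,40.7),(318,378,40.7),(118,380,36),(295,478,36)]:print(q,P(*q))
# predicted pix if centre at TCP
th=np.radians(3.5);u=np.array([np.cos(th),np.sin(th)]);n=np.array([-u[1],u[0]]);c=np.array([482.7,-60.4])
for dx,dy,z in[(40,-18.5,22.7),(40,18.5,22.7),(30,-12,40.7),(30,12,40.7)]:
  p=c+dx*u+dy*n;print(p.round(1),((proj('scene',[*p,z])-[275,205]+.5)*13-.5).round())
"
```

```text
(175, 395, 22.7) [522.98326646 -81.39498135]
(290, 475, 22.7) [522.86563737 -49.96350334]
(228, 340, 40.7) [517.67945854 -70.93350901]
(318, 378, 40.7) [513.16356006 -51.20662701]
(118, 380, 36) [536.27843048 -81.9835201 ]
(295, 478, 36) [531.45296343 -38.9725138 ]
[523.8 -76.4] [190. 410.]
[521.5 -39.5] [334. 498.]
[513.4 -70.5] [246. 329.]
[511.9 -46.6] [340. 386.]
```

```bash
python3 -m inch '[0,0.08,-0.1,0,0,0,-1, 0,0.08,-0.2,0,0,0,-1,0,0.08,-0.25,0,0,0,-1,0,0.08,-0.3,0,0,0,-1,0,0.08,-0.3,0,0,0,-1]'; python3 -c "
from h import *
obs()"
```

```text
time: 5.4
tool_pos: [482.7, -59.6, 48.8]
tcp_rot: [3.14, 0.0, 0.061]
contact_force: [-1.4, 0.1, -0.7]
grip_width: 23.5
t5.40 p [482.7 -59.6  48.8] r [179.92   0.     3.49] F [-1.4  0.1 -0.7] M [ 0.15  0.24 -0.02] w 23.5
```

```bash
python3 -m inch '[0.7,0.04,0,0,0,0,-1, 1.4,0.08,0,0,0,0,-1,2.1,0.13,0,0,0,0,-1,2.8,0.17,0,0,0,0,-1,3.5,0.21,0,0,0,0,-1]';  python3 -m inch '[0.7,0.04,0,0,0,0,-1, 1.4,0.08,0,0,0,0,-1,2.1,0.13,0,0,0,0,-1,2.1,0.13,0,0,0,0,-1,2.1,0.13,0,0,0,0,-1]'; python3 -c "
from h import *
obs()"
```

```text
time: 5.9
tool_pos: [517.9, -57.4, 48.9]
tcp_rot: [3.14, 0.001, 0.061]
contact_force: [-3.4, -0.5, 0.9]
grip_width: 24.0
time: 6.4
tool_pos: [540.0, -56.1, 48.9]
tcp_rot: [3.14, -0.001, 0.061]
contact_force: [0.9, 0.3, -2.1]
grip_width: 23.4
t6.40 p [540.  -56.1  48.9] r [ 1.7991e+02 -7.0000e-02  3.5000e+00] F [ 0.9  0.3 -2.1] M [ 0.03 -0.11  0.  ] w 23.4
```

```bash
python3 -m inch '[0.5,0.03,0,0,0,0,-1, 1,0.06,0,0,0,0,-1,1.5,0.09,0,0,0,0,-1,1.5,0.09,0,0,0,0,-1,1.5,0.09,0,0,0,0,-1]';  python3 -c "
from h import *
obs();snap('4')
b=cv2.imread('pics/scene4.png');a=cv2.imread('pics/top4.png')
crop(b,240,340,195,270,8,'pics/z10.png');crop(a,275,395,195,295,6,'pics/z11.png')"
```

```text
time: 6.9
tool_pos: [555.8, -55.2, 49.0]
tcp_rot: [3.14, -0.003, 0.061]
contact_force: [0.8, -0.3, -1.6]
grip_width: 23.9
t6.90 p [555.8 -55.2  49. ] r [ 1.799e+02 -1.700e-01  3.500e+00] F [ 0.8 -0.3 -1.6] M [ 0.14 -0.23 -0.01] w 23.9
```

View pics/z10.png

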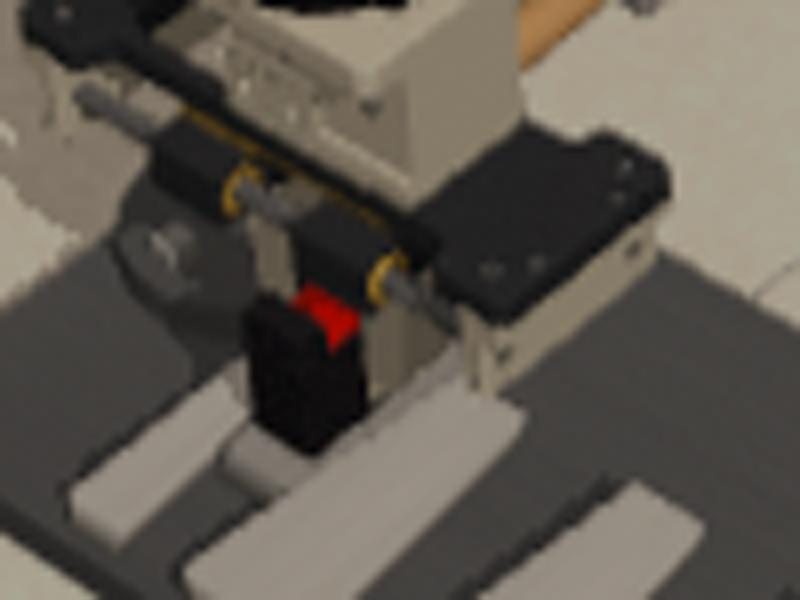

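```bash
python3 -m inch '[0.3,0.02,0,0,0,0,-1, 0.6,0.04,0,0,0,0,-1,0.9,0.05,0,0,0,0,-1,1.2,0.07,0,0,0,0,-1,1.2,0.07,0,0,0,0,-1]';  python3 -c "
from h import *
obs()"
```

```text
time: 7.5
tool_pos: [567.7, -54.7, 48.9]
tcp_rot: [3.14, -0.002, 0.061]
contact_force: [-3.5, -1.4, 1.2]
grip_width: 24.2
t7.50 p [567.7 -54.7  48.9] r [ 1.7989e+02 -1.3000e-01  3.5100e+00] F [-3.5 -1.4  1.2] M [-0.09  0.62  0.02] w 24.2
```

```bash
python3 -m inch '[0,0,0,0,0,0,0, 0,0,0,0,0,0,0, 0,0,0,0,0,0,0,-1.5,-0.09,0,0,0,0,0,-3,-0.18,0,0,0,0,0]';python3 -m inch '[-1.5,-0.1,0,0,0,0,0,-2.4,-0.15,0,0,0,0,0,-2.4,-0.15,0,0,0,0,-1, -2.4,-0.15,0,0,0,0,-1, -2.4,-0.15,0,0,0,0,-1]';python3 -m inch '[0,0,0,0,0,0,-1,0,0,0,0,0,0,-1, 0,0,0,0,0,0,-1, 0.4,0.02,0,0,0,0,-1,0.8,0.05,0,0,0,0,-1]';  python3 -c "
from h import *
obs();snap('5')
b=cv2.imread('pics/scene5.png');a=cv2.imread('pics/top5.png')
crop(b,240,340,195,270,8,'pics/z10.png');crop(a,275,395,195,295,6,'pics/z11.png')"
```

```text
time: 8.0
tool_pos: [537.9, -56.5, 48.9]
tcp_rot: [3.139, -0.004, 0.061]
contact_force: [0.5, 0.8, 0.4]
grip_width: 45.7
time: 8.5
tool_pos: [514.8, -58.1, 49.0]
tcp_rot: [3.139, -0.005, 0.061]
contact_force: [0.3, -0.5, -0.3]
grip_width: 26.6
time: 9.0
tool_pos: [523.2, -57.6, 49.1]
tcp_rot: [3.139, -0.005, 0.061]
contact_force: [0.3, -0.1, 0.9]
grip_width: 0.7
t9.00 p [523.2 -57.6  49.1] r [179.86  -0.27   3.51] F [ 0.3 -0.1  0.9] M [ 0.02 -0.01 -0.04] w 0.7
```

View pics/z10.png

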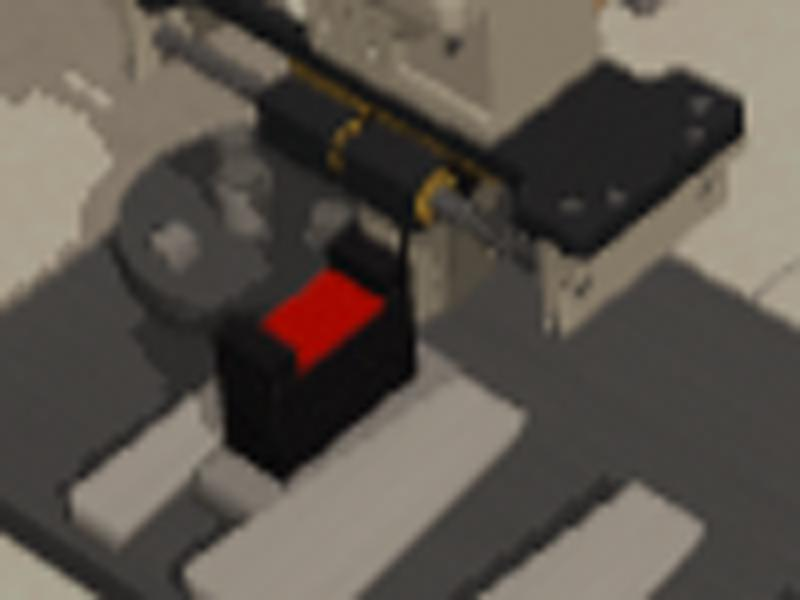

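```bash
python3 -m inch '[0.4,0.02,0,0,0,0,-1,0.8,0.05,0,0,0,0,-1,1.2,0.07,0,0,0,0,-1,1.6,0.1,0,0,0,0,-1,1.6,0.1,0,0,0,0,-1]';python3 -m inch '[0.2,0.01,0,0,0,0,-1,0.4,0.02,0,0,0,0,-1,0.6,0.04,0,0,0,0,-1,0.6,0.04,0,0,0,0,-1,0.6,0.04,0,0,0,0,-1]'
```

```text
time: 9.6
tool_pos: [538.1, -56.9, 48.8]
tcp_rot: [3.139, -0.001, 0.062]
contact_force: [-5.8, -3.6, 3.0]
grip_width: 0.5
time: 10.1
tool_pos: [542.5, -56.8, 48.6]
tcp_rot: [3.139, 0.003, 0.062]
contact_force: [-5.8, -3.1, 3.8]
grip_width: 0.6
```

```bash
python3 -m inch '[0.2,0.01,0,0,0,0,-1,0.4,0.02,0,0,0,0,-1,0.5,0.03,0,0,0,0,-1,0.5,0.03,0,0,0,0,-1,0.5,0.03,0,0,0,0,-1]';python3 -m inch '[0.2,0.01,0,0,0,0,-1,0.3,0.02,0,0,0,0,-1,0.4,0.03,0,0,0,0,-1,0.4,0.03,0,0,0,0,-1,0.4,0.03,0,0,0,0,-1]'
```

```text
time: 10.6
tool_pos: [545.7, -56.8, 48.5]
tcp_rot: [3.139, 0.007, 0.062]
contact_force: [-8.1, -2.7, 6.0]
grip_width: 0.3
time: 11.1
tool_pos: [547.5, -56.8, 48.5]
tcp_rot: [3.139, 0.012, 0.063]
contact_force: [-9.6, -3.8, 7.0]
grip_width: -0.0
```

```bash
python3 -m inch '[0.3,0.02,0,0,0,0,-1,0.5,0.03,0,0,0,0,-1,0.6,0.04,0,0,0,0,-1,0.6,0.04,0,0,0,0,-1,0.6,0.04,0,0,0,0,-1]';python3 -m inch '[0.3,0.02,0,0,0,0,-1,0.5,0.03,0,0,0,0,-1,0.6,0.04,0,0,0,0,-1,0.6,0.04,0,0,0,0,-1,0.6,0.04,0,0,0,0,-1]'; python3 -c "
from h import *
obs();snap('6')
b=cv2.imread('pics/scene6.png');a=cv2.imread('pics/top6.png')
crop(b,240,340,195,270,8,'pics/z10.png');crop(a,275,395,195,295,6,'pics/z11.png')"
```

```text
time: 11.6
tool_pos: [550.5, -56.9, 48.7]
tcp_rot: [3.139, 0.019, 0.063]
contact_force: [-12.9, -4.2, 9.7]
grip_width: 0.7
time: 12.1
tool_pos: [550.4, -57.0, 48.8]
tcp_rot: [3.14, 0.032, 0.064]
contact_force: [-23.7, -4.8, 18.3]
grip_width: 0.4
t12.10 p [550.4 -57.   48.8] r [179.92   1.85   3.64] F [-23.7  -4.8  18.3] M [-0.77  3.25 -0.09] w 0.4
```

View pics/z10.png

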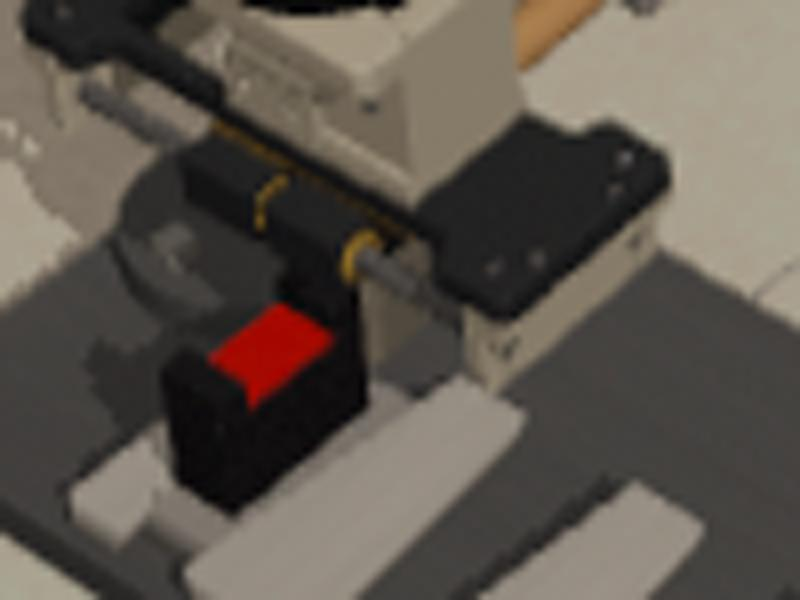

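```bash
python3 -m inch '[-0.6,-0.04,0,0,0,0,-1,-1.5,-0.1,0,0,0,0,-1,-2.5,-0.15,1,0,0,0,-1,-2.5,-0.15,5,0,0,0,-1,-2.5,-0.15,9,0,0,0,0.3]';python3 -m inch '[0,3,5,0,0,0,0.3,0,7,8,0,0,1,0.3,0,12,9,0,0,2,0.3,0,17,9,0,0,3,0.3,0,22,9,0,0,4,0.3]'; python3 -c "
from h import *
obs();snap('7')
b=cv2.imread('pics/scene7.png');a=cv2.imread('pics/top7.png')
crop(b,240,340,195,270,8,'pics/z10.png');crop(a,275,395,195,295,6,'pics/z11.png')
p,n=red(b,(245,300,225,260));print(p,n)
q,m=red(a,(320,355,195,260));print(q,m);print(tri(q,p))
th=np.radians(3.5);u=np.array([np.cos(th),np.sin(th)])
print(onz('top',*q,79.5)-[531,-61.5], (onz('scene',*p,79.5)-[533.6,-60.4]))"
```

```text
time: 12.7
tool_pos: [524.5, -58.3, 139.7]
tcp_rot: [3.141, 0.034, 0.064]
contact_force: [1.5, -0.0, 0.0]
grip_width: 4.8
time: 13.2
tool_pos: [524.4, 155.1, 231.5]
tcp_rot: [3.141, 0.031, 0.134]
contact_force: [0.3, -0.3, -0.7]
grip_width: 43.8
t13.20 p [524.4 155.1 231.5] r [179.97   1.75   7.66] F [ 0.3 -0.3 -0.7] M [-0.01 -0.02  0.02] w 43.8
[273.28409091 238.22727273] 88
[340.91428571 223.77142857] 70
(array([590.75000176, -57.11292572,  77.90854545]), array([ 1.67091105, -1.65506535,  0.27220106]))
[60.40217041  3.61385539] [57.37986059  5.47424382]
```

View pics/scene7.png

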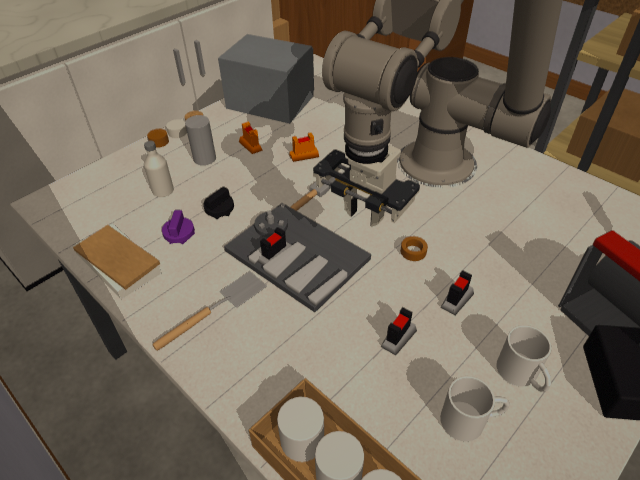

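View pics/top7.png

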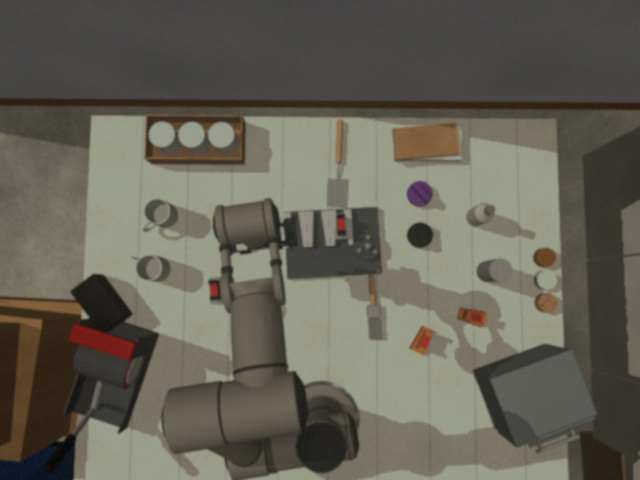

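```bash
python3 -m inch '[1.2,5,0,0,-1,0.9,0.3,2.4,9.5,-1,0,-1.7,0.9,0.3,3.6,13.9,-4,0,-1.7,0.9,0.3,3.66,13.9,-8,0,-1.7,0.9,0.3,3.66,13.9,-11,0,-1.7,0.9,0.3]'; python3 -c "
from h import *
obs();snap('8')
b=cv2.imread('pics/scene8.png')
crop(b,340,460,260,360,6,'pics/z10.png')"
```

```text
time: 13.8
tool_pos: [559.1, 298.9, 118.0]
tcp_rot: [3.138, 0.004, 0.158]
contact_force: [-0.5, 0.1, -0.6]
grip_width: 59.7
t13.80 p [559.1 298.9 118. ] r [179.82   0.25   9.08] F [-0.5  0.1 -0.6] M [-0.03  0.05 -0.01] w 59.7
```

View pics/z10.png

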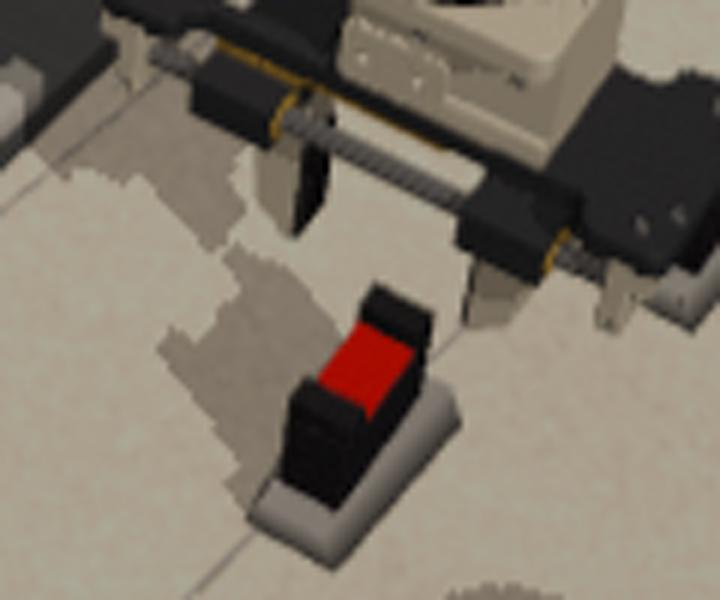

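```bash
python3 -m inch '[0.2,-0.45,-3,0,0,-0.4,0.3,0.2,-0.45,-6,0,0,-0.4,0.3,0.2,-0.45,-8,0,0,-0.4,0.3,0.2,-0.45,-8.9,0,0,-0.4,0.3,0.2,-0.45,-8.9,0,0,-0.4,0.3]'; python3 -m inch '[0,0,0,0,0,0,-1, 0,0,0,0,0,0,-1, 0,0,0,0,0,0,-1,0,0,0,0,0,0,-1,0,0,0,0,0,0,-1]';python3 -m inch '[0,0,3,0,0,0,-1, 0,0,7,0,0,0,-1, 0,-1,11,0,0,-1,-1,0,-5,14,0,0,-2,-1,-1,-9,14,0,0,-3,-1]'
```

```text
time: 14.4
tool_pos: [559.7, 291.7, 27.6]
tcp_rot: [3.137, 0.012, 0.149]
contact_force: [0.2, 0.3, 0.5]
grip_width: 59.6
time: 14.9
tool_pos: [560.0, 292.6, 28.3]
tcp_rot: [3.138, 0.01, 0.149]
contact_force: [-0.5, 4.5, 2.0]
grip_width: 24.2
time: 15.4
tool_pos: [552.6, 202.5, 172.6]
tcp_rot: [3.139, 0.001, 0.098]
contact_force: [1.1, -1.2, -2.7]
grip_width: 23.9
```

```bash
python3 -m inch '[-1.8,-4.8,0,0,0,-2.1,-1, -3.6,-9.6,0,0,0,-2.1,-1, -5.4,-14.4,0,0,0,-2.1,-1,-7.1,-18.6,-2,0,0,-2.1,-1,-7.42,-19.36,-6,0,0,-2.1,-1]';python3 -c "
from h import *
obs()"
```

```text
time: 15.9
tool_pos: [478.7, 5.1, 114.3]
tcp_rot: [3.136, -0.004, 0.058]
contact_force: [1.3, 0.9, -3.7]
grip_width: 23.5
t15.90 p [478.7   5.1 114.3] r [179.68  -0.23   3.32] F [ 1.3  0.9 -3.7] M [ 0.06 -0.07  0.01] w 23.5
```

```bash
python3 -m inch '[0,0.38,-2,0,0.2,0.2,-1, 0,0.38,-4,0,0.2,0.2,-1, 0,0.38,-5.5,0,0.2,0.2,-1,0,0.38,-6.2,0,0.2,0.2,-1,0,0.38,-6.2,0,0.2,0.2,-1]';python3 -m inch '[0,0,0,0,0,0,-1, 0,0,0,0,0,0,-1, 0,0,0,0,0,0,-1,0,0,0,0,0,0,-1,0,0,0,0,0,0,-1]';python3 -c "
from h import *
obs();snap('9')
b=cv2.imread('pics/scene9.png')
crop(b,255,355,205,280,8,'pics/z10.png')"
```

```text
time: 16.4
tool_pos: [477.8, 9.0, 51.3]
tcp_rot: [3.137, 0.002, 0.062]
contact_force: [0.2, 0.5, -3.5]
grip_width: 23.8
time: 16.9
tool_pos: [477.9, 9.0, 51.7]
tcp_rot: [3.137, 0.002, 0.062]
contact_force: [-0.6, 0.7, -3.8]
grip_width: 23.9
t16.90 p [477.9   9.   51.7] r [1.7971e+02 9.0000e-02 3.5300e+00] F [-0.6  0.7 -3.8] M [ 0.    0.01 -0.04] w 23.9
```

View pics/z10.png

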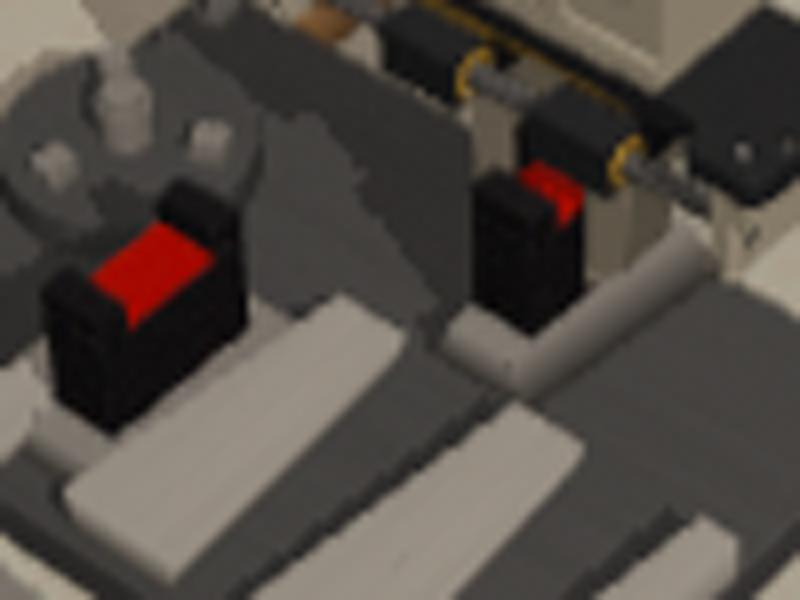

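```bash
python3 -m inch '[0,0,-0.1,0,0,0,-1, 0,0,-0.2,0,0,0,-1,0,0,-0.3,0,0,0,-1,0,0,-0.33,0,0,0,-1,0,0,-0.33,0,0,0,-1]';python3 -m inch '[0.7,0.04,0,0,0,0,-1, 1.4,0.08,0,0,0,0,-1,2.1,0.13,0,0,0,0,-1,2.8,0.17,0,0,0,0,-1,3.5,0.21,0,0,0,0,-1]';  python3 -m inch '[0.7,0.04,0,0,0,0,-1, 1.4,0.08,0,0,0,0,-1,2.1,0.13,0,0,0,0,-1,2.1,0.13,0,0,0,0,-1,2.1,0.13,0,0,0,0,-1]'; python3 -c "
from h import *
obs()"
```

```text
time: 17.5
tool_pos: [477.9, 9.0, 48.5]
tcp_rot: [3.137, 0.002, 0.062]
contact_force: [-0.5, -0.3, 0.7]
grip_width: 23.6
time: 18.0
tool_pos: [513.1, 11.2, 48.4]
tcp_rot: [3.137, 0.003, 0.062]
contact_force: [-4.7, -0.0, 2.3]
grip_width: 23.8
time: 18.5
tool_pos: [535.8, 12.5, 48.6]
tcp_rot: [3.137, -0.001, 0.061]
contact_force: [1.6, 0.9, -0.4]
grip_width: 23.4
t18.50 p [535.8  12.5  48.6] r [ 1.7971e+02 -5.0000e-02  3.5200e+00] F [ 1.6  0.9 -0.4] M [ 0.2  -0.22  0.  ] w 23.4
```

```bash
python3 -m inch '[0.5,0.03,0,0,0,0,-1, 1,0.06,0,0,0,0,-1,1.5,0.09,0,0,0,0,-1,1.5,0.09,0,0,0,0,-1,1.5,0.09,0,0,0,0,-1]';python3 -m inch '[0.3,0.02,0,0,0,0,-1, 0.6,0.04,0,0,0,0,-1,0.9,0.06,0,0,0,0,-1,0.9,0.06,0,0,0,0,-1,0.9,0.06,0,0,0,0,-1]';  python3 -c "
from h import *
obs();snap('10')
b=cv2.imread('pics/scene10.png')
crop(b,255,355,205,280,8,'pics/z10.png')"
```

```text
time: 19.0
tool_pos: [551.8, 13.3, 48.8]
tcp_rot: [3.136, -0.003, 0.061]
contact_force: [2.3, 1.1, -1.2]
grip_width: 23.7
time: 19.5
tool_pos: [561.3, 13.9, 48.8]
tcp_rot: [3.136, -0.004, 0.061]
contact_force: [0.1, -0.2, -1.7]
grip_width: 24.0
t19.50 p [561.3  13.9  48.8] r [179.69  -0.23   3.51] F [ 0.1 -0.2 -1.7] M [ 0.11 -0.03 -0.04] w 24.0
```

View pics/z10.png

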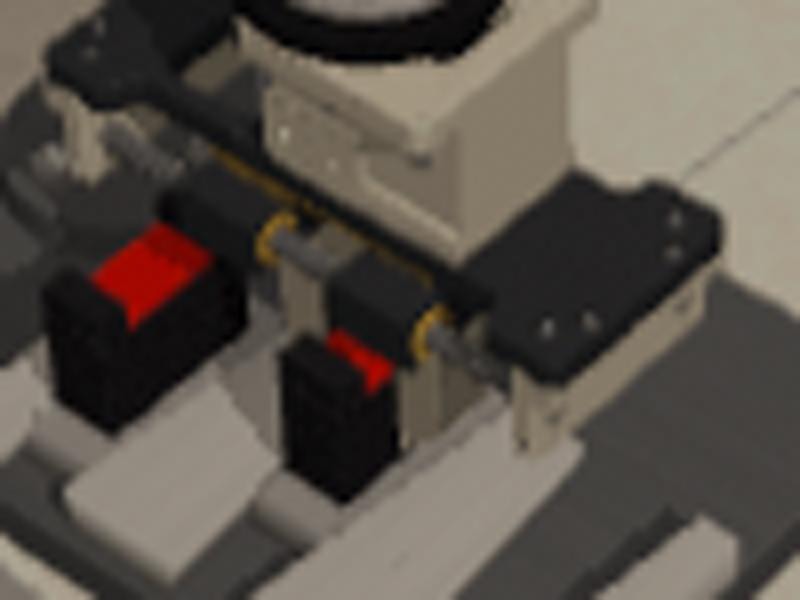

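```bash
python3 -m inch '[0,0,0,0,0,0,-0.1, 0,0,0,0,0,0,-0.1, 0,0,0,0,0,0,-0.1,-1.5,-0.09,0,0,0,0,-0.1,-3,-0.18,0,0,0,0,-0.1]';python3 -m inch '[-1.5,-0.1,0,0,0,0,-0.1,-2.4,-0.15,0,0,0,0,-0.1,-2.4,-0.15,0,0,0,0,-1, -2.4,-0.15,0,0,0,0,-1, -2.4,-0.15,0,0,0,0,-1]';python3 -m inch '[0,0,0,0,0,0,-1,0,0,0,0,0,0,-1, 0,0,0,0,0,0,-1, 0.4,0.02,0,0,0,0,-1,0.8,0.05,0,0,0,0,-1]'; python3 -m inch '[0.4,0.02,0,0,0,0,-1,0.8,0.05,0,0,0,0,-1,1.2,0.07,0,0,0,0,-1,1.6,0.1,0,0,0,0,-1,1.6,0.1,0,0,0,0,-1]'
```

```text
time: 20.1
tool_pos: [531.1, 12.1, 48.9]
tcp_rot: [3.136, -0.005, 0.061]
contact_force: [0.1, 0.5, 0.1]
grip_width: 41.7
time: 20.6
tool_pos: [508.0, 10.5, 49.0]
tcp_rot: [3.136, -0.006, 0.061]
contact_force: [-0.3, -0.1, -0.2]
grip_width: 21.7
time: 21.1
tool_pos: [516.5, 11.0, 49.1]
tcp_rot: [3.136, -0.006, 0.061]
contact_force: [0.0, -0.3, -0.4]
grip_width: 0.6
time: 21.6
tool_pos: [532.4, 12.1, 48.9]
tcp_rot: [3.136, -0.005, 0.061]
contact_force: [-1.7, 0.5, 1.2]
grip_width: 0.3
```

Lateral force is near zero, so it is well aligned. The expected end is around TCP x ≈ 546.

```bash
python3 -m inch '[0.3,0.02,0,0,0,0,-1,0.6,0.04,0,0,0,0,-1,0.9,0.05,0,0,0,0,-1,0.9,0.05,0,0,0,0,-1,0.9,0.05,0,0,0,0,-1]'; python3 -m inch '[0.2,0.01,0,0,0,0,-1,0.4,0.02,0,0,0,0,-1,0.5,0.03,0,0,0,0,-1,0.5,0.03,0,0,0,0,-1,0.5,0.03,0,0,0,0,-1]'
```

```text
time: 22.1
tool_pos: [541.1, 12.5, 48.7]
tcp_rot: [3.136, -0.004, 0.061]
contact_force: [-2.3, -0.7, 0.4]
grip_width: 0.2
time: 22.6
tool_pos: [544.7, 12.5, 48.6]
tcp_rot: [3.136, -0.001, 0.062]
contact_force: [-8.4, -2.9, 6.2]
grip_width: -0.0
```

```bash
python3 -m inch '[0.2,0.01,0,0,0,0,-1,0.4,0.02,0,0,0,0,-1,0.5,0.03,0,0,0,0,-1,0.5,0.03,0,0,0,0,-1,0.5,0.03,0,0,0,0,-1]'
```

```text
time: 23.1
tool_pos: [547.4, 12.5, 48.7]
tcp_rot: [3.136, 0.004, 0.062]
contact_force: [-11.8, -3.6, 8.6]
grip_width: 0.4
```

```bash
python3 -m inch '[0.2,0.01,0,0,0,0,-1,0.4,0.02,0,0,0,0,-1,0.5,0.03,0,0,0,0,-1,0.5,0.03,0,0,0,0,-1,0.5,0.03,0,0,0,0,-1]'
```

```text
time: 23.6
tool_pos: [547.2, 12.4, 48.8]
tcp_rot: [3.136, 0.015, 0.062]
contact_force: [-22.3, -4.2, 17.0]
grip_width: 0.5
```

```bash
python3 -m inch '[-0.6,-0.04,0,0,0,0,-1,-1.5,-0.1,0,0,0,0,-1,-2.5,-0.15,1,0,0,0,-1,-2.5,-0.15,5,0,0,0,-1,-2.5,-0.15,9,0,0,0,0.3]';python3 -m inch '[-1,3,4,0,0,0,0.3,-2.5,7,7,0,-0.8,1,0.3,-4,11,7,0,-0.8,2,0.3,-5.5,15,7,0,-0.8,3,0.3,-7,19,7,0,-0.8,4,0.3]'; python3 -c "
from h import *
obs();snap('11')
b=cv2.imread('pics/scene11.png');a=cv2.imread('pics/top11.png')
p,n=red(b,(440,480,265,305));print(p,n)
q,m=red(a,(200,230,275,305));print(q,m);print(tri(q,p))
p,n=red(b,(275,320,235,290));print(p,n)
q,m=red(a,(300,330,195,260));print(q,m);print(tri(q,p))"
```

```text
time: 24.1
tool_pos: [521.5, 11.1, 139.8]
tcp_rot: [3.136, 0.016, 0.062]
contact_force: [0.7, -0.7, 1.2]
grip_width: 4.6
time: 24.6
tool_pos: [450.8, 202.6, 211.1]
tcp_rot: [3.136, -0.001, 0.133]
contact_force: [1.0, 0.2, 0.3]
grip_width: 43.5
t24.60 p [450.8 202.6 211.1] r [ 1.7966e+02 -8.0000e-02  7.6100e+00] F [1.  0.2 0.3] M [ 0.03 -0.02  0.01] w 43.5
[460.78723404 282.15957447] 94
[214.76 290.96] 25
(array([386.29887879, 323.64082572,  53.79244975]), array([ 1.98529652, -3.08004968, -0.60966302]))
[295.2826087  252.38043478] 92
[317.39726027 224.8630137 ] 73
(array([587.2082646 ,  13.45710359,  78.54648705]), array([ 1.0083835 , -1.05229206,  0.11731088]))
```

View pics/scene11.png

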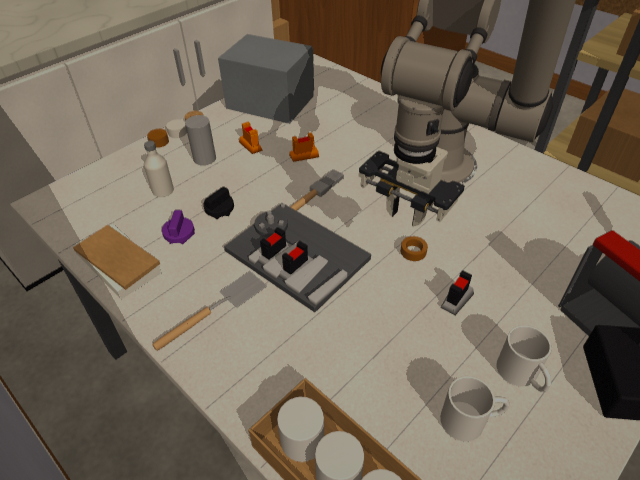

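View pics/top11.png

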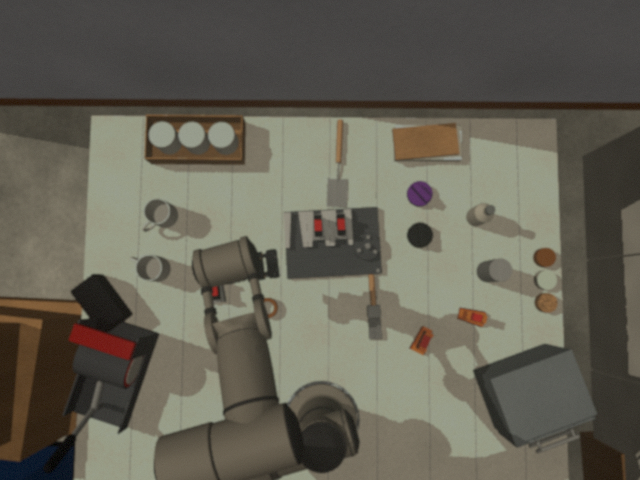

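```bash
python3 -m inch '[-2,4,0,0,0,1.2,0.3,-4,8,-1,0,0,1.2,0.3,-5.5,11,-3,0,0,1.2,0.3,-6.05,12.3,-6,0,0,1.2,0.3,-6.05,12.3,-10,0,0,1.2,0.3]'; python3 -m inch '[0,0,0,0,0,0,0.3,0,0,0,0,0,0,0.3,0,0,0,0,0,0,0.3,0,0,0,0,0,0,0.3,0,0,0,0,0,0,0.3]'
```

```text
time: 25.2
tool_pos: [389.6, 330.2, 111.7]
tcp_rot: [3.139, -0.005, 0.161]
contact_force: [-0.1, 0.3, -1.1]
grip_width: 59.7
time: 25.7
tool_pos: [390.4, 330.4, 113.1]
tcp_rot: [3.14, -0.008, 0.161]
contact_force: [-0.4, 0.1, 0.4]
grip_width: 59.8
```

```bash
python3 -m inch '[0,-0.4,-3,0,0.4,-0.3,0.3,0,-0.4,-6,0,0.4,-0.3,0.3,0,-0.4,-8,0,0.4,-0.3,0.3,0,-0.4,-8.4,0,0.4,-0.3,0.3,0,-0.4,-8.4,0,0.4,-0.3,0.3]'; python3 -m inch '[0,0,0,0,0,0,-1, 0,0,0,0,0,0,-1, 0,0,0,0,0,0,-1,0,0,0,0,0,0,-1,0,0,0,0,0,0,-1]';python3 -m inch '[0,0,3,0,0,0,-1, 0,0,7,0,0,0,-1, 0,-1,11,0,0,-1,-1,1,-5,13,0,0,-2,-1,2,-9,14,0,0,-3,-1]'
```

```text
time: 26.2
tool_pos: [390.6, 326.3, 29.3]
tcp_rot: [3.141, -0.001, 0.155]
contact_force: [-0.1, 0.7, 0.7]
grip_width: 59.8
time: 26.7
tool_pos: [390.8, 326.8, 29.8]
tcp_rot: [-3.141, -0.002, 0.155]
contact_force: [-0.4, 1.3, -0.2]
grip_width: 24.2
time: 27.2
tool_pos: [411.3, 236.6, 171.7]
tcp_rot: [-3.14, -0.005, 0.105]
contact_force: [1.9, -0.4, -3.3]
grip_width: 23.8
```

```bash
python3 -m inch '[2,-4.5,0,0,0,-1,-1, 4,-9,0,0,0,-2,-1, 5.5,-13,0,0,0,-2.5,-1,6.28,-15.4,-2,0,0,-2.5,-1,6.28,-15.6,-5,0,0,-2.5,-1]';python3 -m inch '[0,0,0,0,0,0,-1, 0,0,0,0,0,0,-1, 0,0,0,0,0,0,-1,0,0,0,0,0,0,-1,0,0,0,0,0,0,-1]';python3 -c "
from h import *
obs()"
```

```text
time: 27.7
tool_pos: [476.3, 77.5, 122.2]
tcp_rot: [-3.141, -0.009, 0.057]
contact_force: [0.1, -0.5, -3.2]
grip_width: 24.1
time: 28.2
tool_pos: [476.6, 78.1, 123.2]
tcp_rot: [-3.141, -0.011, 0.058]
contact_force: [-0.1, -0.4, -3.7]
grip_width: 23.9
t28.20 p [476.6  78.1 123.2] r [-179.98   -0.62    3.34] F [-0.1 -0.4 -3.7] M [ 0.04  0.02 -0.02] w 23.9
```

```bash
python3 -m inch '[-0.25,0.07,-2,0,0.6,0.15,-1, -0.25,0.07,-4.5,0,0.6,0.15,-1, -0.25,0.07,-6.5,0,0.6,0.15,-1,-0.25,0.07,-7,0,0.6,0.15,-1,-0.25,0.07,-7,0,0.6,0.15,-1]';python3 -m inch '[0,0,0,0,0,0,-1, 0,0,0,0,0,0,-1, 0,0,0,0,0,0,-1,0,0,0,0,0,0,-1,0,0,0,0,0,0,-1]';python3 -c "
from h import *
obs();snap('12')
b=cv2.imread('pics/scene12.png')
crop(b,265,375,205,290,7,'pics/z10.png')"
```

```text
time: 28.7
tool_pos: [474.0, 79.0, 53.1]
tcp_rot: [-3.14, 0.0, 0.061]
contact_force: [0.8, 0.5, -3.0]
grip_width: 23.9
time: 29.2
tool_pos: [474.1, 79.0, 53.4]
tcp_rot: [-3.141, -0.0, 0.061]
contact_force: [-0.6, 0.3, -3.3]
grip_width: 24.0
t29.20 p [474.1  79.   53.4] r [-1.7994e+02 -1.0000e-02  3.5100e+00] F [-0.6  0.3 -3.3] M [ 0.03 -0.01  0.01] w 24.0
```

View pics/z10.png

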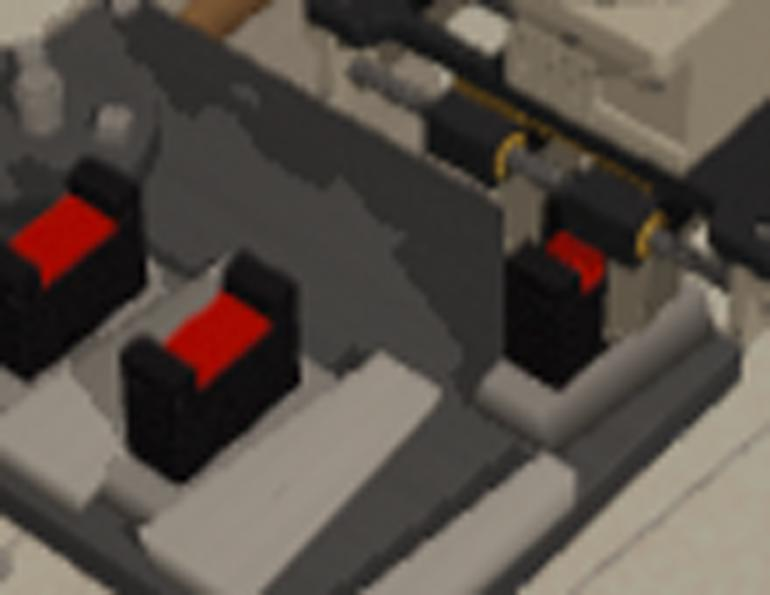

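```bash
python3 -m inch '[0,0,-0.1,0,0,0,-1, 0,0,-0.2,0,0,0,-1,0,0,-0.3,0,0,0,-1,0,0,-0.35,0,0,0,-1,0,0,-0.35,0,0,0,-1]';python3 -m inch '[0.7,0.04,0,0,0,0,-1, 1.4,0.08,0,0,0,0,-1,2.1,0.13,0,0,0,0,-1,2.8,0.17,0,0,0,0,-1,3.5,0.21,0,0,0,0,-1]';  python3 -m inch '[0.7,0.04,0,0,0,0,-1, 1.4,0.08,0,0,0,0,-1,2.1,0.13,0,0,0,0,-1,2.1,0.13,0,0,0,0,-1,2.1,0.13,0,0,0,0,-1]'; python3 -c "
from h import *
obs()"
```

```text
time: 29.8
tool_pos: [473.9, 79.0, 49.8]
tcp_rot: [-3.141, 0.0, 0.061]
contact_force: [-1.4, -0.6, -0.6]
grip_width: 23.9
time: 30.3
tool_pos: [509.0, 81.1, 49.8]
tcp_rot: [-3.14, 0.002, 0.061]
contact_force: [-3.5, -0.0, 2.6]
grip_width: 24.0
time: 30.8
tool_pos: [530.9, 82.4, 49.8]
tcp_rot: [-3.141, -0.0, 0.061]
contact_force: [0.5, -1.4, -1.5]
grip_width: 24.0
t30.80 p [530.9  82.4  49.8] r [-1.7994e+02 -1.0000e-02  3.5100e+00] F [ 0.5 -1.4 -1.5] M [-0.04 -0.22  0.03] w 24.0
```

```bash
python3 -m inch '[0.5,0.03,0,0,0,0,-1, 1,0.06,0,0,0,0,-1,1.5,0.09,0,0,0,0,-1,1.5,0.09,0,0,0,0,-1,1.5,0.09,0,0,0,0,-1]';python3 -m inch '[0.3,0.02,0,0,0,0,-1, 0.6,0.04,0,0,0,0,-1,0.9,0.06,0,0,0,0,-1,0.9,0.06,0,0,0,0,-1,0.9,0.06,0,0,0,0,-1]';  python3 -c "
from h import *
obs()"
```

```text
time: 31.3
tool_pos: [546.8, 83.3, 49.8]
tcp_rot: [-3.141, -0.002, 0.061]
contact_force: [0.6, -0.7, -1.1]
grip_width: 23.9
time: 31.8
tool_pos: [556.3, 83.9, 49.8]
tcp_rot: [-3.141, -0.003, 0.061]
contact_force: [0.2, 0.6, 0.3]
grip_width: 24.0
t31.80 p [556.3  83.9  49.8] r [-179.95   -0.18    3.51] F [0.2 0.6 0.3] M [ 0.05  0.02 -0.01] w 24.0
```

```bash
python3 -m inch '[0,0,0,0,0,0,-0.1, 0,0,0,0,0,0,-0.1, 0,0,0,0,0,0,-0.1,-1.5,-0.09,0,0,0,0,-0.1,-3,-0.18,0,0,0,0,-0.1]';python3 -m inch '[-1.5,-0.1,0,0,0,0,-0.1,-2.4,-0.15,0,0,0,0,-0.1,-2.4,-0.15,0,0,0,0,-1, -2.4,-0.15,0,0,0,0,-1, -2.4,-0.15,0,0,0,0,-1]';python3 -m inch '[0,0,0,0,0,0,-1,0,0,0,0,0,0,-1, 0,0,0,0,0,0,-1, 0.4,0.02,0,0,0,0,-1,0.8,0.05,0,0,0,0,-1]'; python3 -m inch '[0.4,0.02,0,0,0,0,-1,0.8,0.05,0,0,0,0,-1,1.2,0.07,0,0,0,0,-1,1.6,0.1,0,0,0,0,-1,1.6,0.1,0,0,0,0,-1]'
```

```text
time: 32.3
tool_pos: [526.2, 82.0, 49.7]
tcp_rot: [-3.141, -0.004, 0.061]
contact_force: [-0.4, -0.1, 0.2]
grip_width: 41.0
time: 32.8
tool_pos: [503.1, 80.5, 49.9]
tcp_rot: [-3.141, -0.005, 0.061]
contact_force: [0.4, 0.5, 0.5]
grip_width: 21.6
time: 33.3
tool_pos: [511.5, 81.0, 49.9]
tcp_rot: [-3.141, -0.005, 0.061]
contact_force: [1.0, 0.6, -0.5]
grip_width: 0.8
time: 33.8
tool_pos: [527.2, 81.8, 49.7]
tcp_rot: [-3.141, -0.003, 0.061]
contact_force: [-4.1, -1.7, 3.3]
grip_width: 0.6
```

```bash
python3 -m inch '[0.3,0.02,0,0,0,0,-1,0.6,0.04,0,0,0,0,-1,0.9,0.05,0,0,0,0,-1,0.9,0.05,0,0,0,0,-1,0.9,0.05,0,0,0,0,-1]'; python3 -m inch '[0.2,0.01,0,0,0,0,-1,0.4,0.02,0,0,0,0,-1,0.5,0.03,0,0,0,0,-1,0.5,0.03,0,0,0,0,-1,0.5,0.03,0,0,0,0,-1]'
```

```text
time: 34.3
tool_pos: [535.4, 82.0, 49.5]
tcp_rot: [-3.142, -0.001, 0.062]
contact_force: [-5.1, -2.6, 2.5]
grip_width: 0.1
time: 34.8
tool_pos: [539.4, 81.9, 49.2]
tcp_rot: [3.141, 0.002, 0.062]
contact_force: [-6.1, -2.5, 4.3]
grip_width: 0.5
```

```bash
python3 -m inch '[0.2,0.01,0,0,0,0,-1,0.4,0.02,0,0,0,0,-1,0.5,0.03,0,0,0,0,-1,0.5,0.03,0,0,0,0,-1,0.5,0.03,0,0,0,0,-1]'; python3 -m inch '[0.2,0.01,0,0,0,0,-1,0.4,0.02,0,0,0,0,-1,0.5,0.03,0,0,0,0,-1,0.5,0.03,0,0,0,0,-1,0.5,0.03,0,0,0,0,-1]'
```

```text
time: 35.3
tool_pos: [542.6, 81.9, 49.2]
tcp_rot: [3.141, 0.006, 0.062]
contact_force: [-10.7, -2.7, 6.9]
grip_width: 0.2
time: 35.8
tool_pos: [542.7, 81.8, 49.1]
tcp_rot: [3.141, 0.017, 0.063]
contact_force: [-21.1, -3.7, 17.6]
grip_width: -0.1
```

```bash
python3 -m inch '[-0.6,-0.04,0,0,0,0,-1,-1.5,-0.1,0,0,0,0,-1,-2.5,-0.15,1,0,0,0,-1,-2.5,-0.15,5,0,0,0,-1,-2.5,-0.15,9,0,0,0,0]';python3 -m inch '[-2,0,4,0,-0.5,0,0.3,-4,0,8,0,-0.9,0,0.3,-7,0,10,0,-0.9,0,0.3,-10,0,10,0,-0.9,0,0.3,-13,0,10,0,-0.9,0,0.3]'; python3 -c "
from h import *
obs();snap('13')
b=cv2.imread('pics/scene13.png');a=cv2.imread('pics/top13.png')
for bs,bt in[((250,285,225,255),(333,350,195,260)),((285,310,235,275),(310,328,195,260)),((306,345,250,295),(285,309,195,260))]:
  p,n=red(b,bs);q,m=red(a,bt);print(p,n,q,m,tri(q,p))
crop(a,275,445,195,295,4.5,'pics/z10.png');crop(b,190,350,180,300,5,'pics/z11.png')"
```

```text
time: 36.3
tool_pos: [516.9, 80.3, 140.2]
tcp_rot: [3.141, 0.018, 0.063]
contact_force: [0.6, 0.7, 0.6]
grip_width: 4.8
time: 36.8
tool_pos: [386.0, 80.4, 241.4]
tcp_rot: [3.14, -0.002, 0.063]
contact_force: [-0.6, -1.0, -0.3]
grip_width: 43.4
t36.80 p [386.   80.4 241.4] r [ 1.7989e+02 -9.0000e-02  3.5900e+00] F [-0.6 -1.  -0.3] M [-0.08 -0.06 -0.03] w 43.4
[273.35714286 238.1547619 ] 84 [340.79032258 223.88709677] 62 (array([590.4949826 , -56.8555634 ,  78.12456214]), array([ 1.42405066, -1.41018642,  0.23133007]))
[295.33333333 252.3       ] 90 [317.38095238 224.61904762] 63 (array([587.64585373,  13.71359511,  79.36163588]), array([ 1.4052828 , -1.46766281,  0.16407554]))
[318.91262136 267.04854369] 103 [294.04545455 226.25757576] 66 (array([582.57362387,  83.62088992,  79.05495528]), array([ 0.73098005, -0.80698843,  0.04714461]))
```

View pics/z10.png

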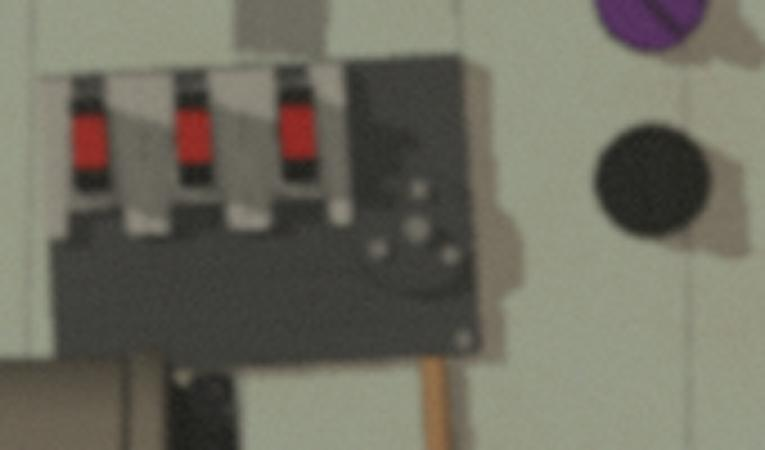

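View pics/z11.png

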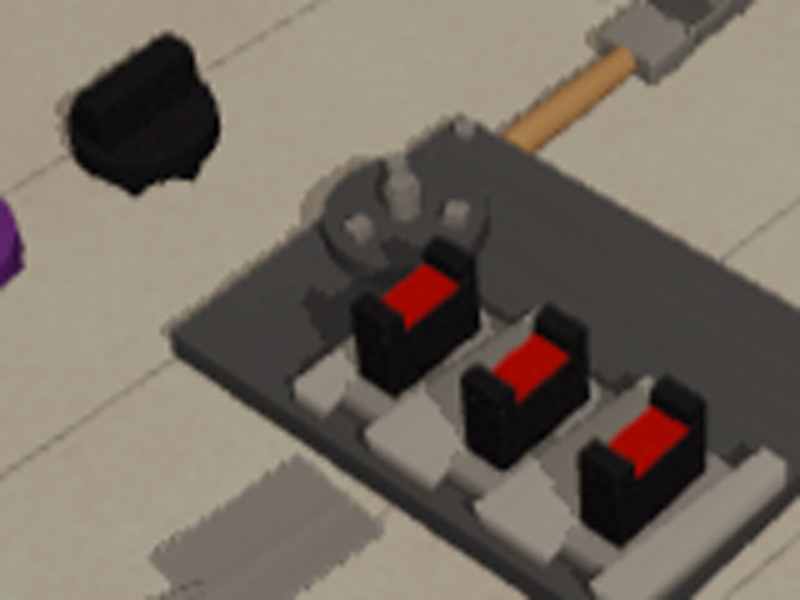

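```bash
python3 -c "
from h import *
b=cv2.imread('pics/scene13.png');a=cv2.imread('pics/top13.png')
def up(im,g): return cv2.LUT(im,np.array([min(255,255*(i/255)**g) for i in range(256)],np.uint8))
x=cv2.resize(up(b[180:224,198:242],.45),(390,390),interpolation=cv2.INTER_CUBIC)
y=cv2.resize(b[200:240,248:292],(390,390*40//44),interpolation=cv2.INTER_CUBIC)
z=cv2.resize(up(a[219:252,402:435],.45),(390,390),interpolation=cv2.INTER_CUBIC)
w=cv2.resize(a[228:266,350:385],(390,390*38//35),interpolation=cv2.INTER_CUBIC)
h=430
f=lambda q:cv2.copyMakeBorder(q,0,max(0,300-0),0,0,0)[:h-130]
cv2.imwrite('pics/z12.png',np.hstack([x,z]));
cv2.imwrite('pics/z13.png',np.hstack([y,w[:y.shape[0]]]))"
```

```text
(no output)
```

View pics/z12.png

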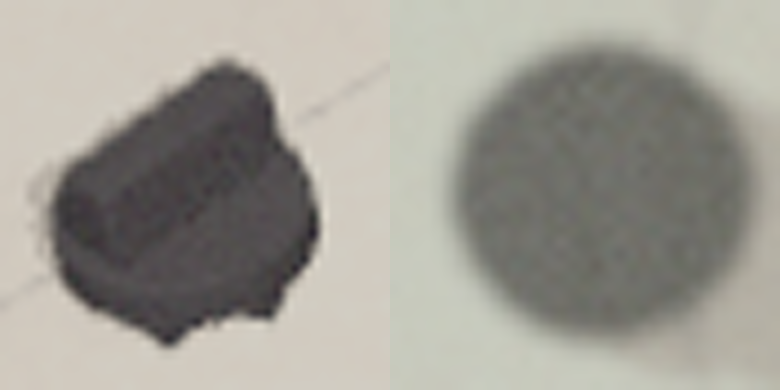

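View pics/z13.png

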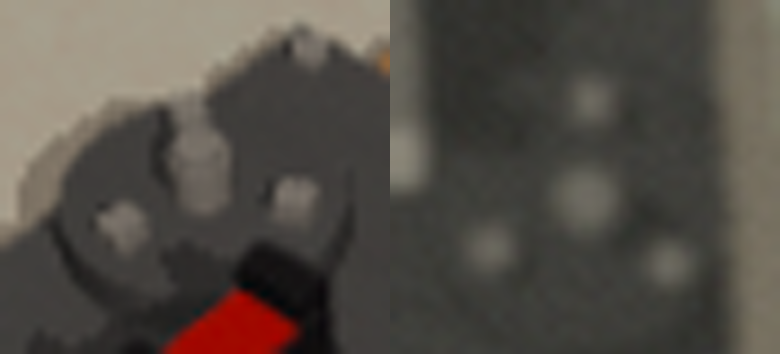

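```bash
python3 -c "
from h import *
S=lambda u,v:((u+.5)/(390/44)-.5+248,(v+.5)/(390/44)-.5+200)
T=lambda u,v:((u-390+.5)/(390/35)-.5+350,(v+.5)/(390/35)-.5+228)
for n,t,s in[('pin',(585,198),(203,143)),('k1',(590,100),(125,220)),('k2',(490,246),(297,193))]:
  print(n,tri(T(*t),S(*s)))
K=[onz('top',*T(*t),48) for t in[(590,100),(490,246),(668,262)]];c=np.mean(K,0)
print('keys centre',c,[ (np.hypot(*(k-c)).round(1),np.degrees(np.arctan2(*(k-c)[::-1])).round(1)) for k in K])
print('pin@59',onz('top',*T(585,198),59))
# wheel
W=lambda u,v:((u+.5)/(390/44)-.5+198,(v+.5)/(390/44)-.5+180)
a=cv2.imread('pics/top13.png')
s=a[219:252,402:435];m=(s.max(2)<90).astype(np.uint8)
n,l,st,ce=cv2.connectedComponentsWithStats(m);k=1+st[1:,4].argmax();p=ce[k]+[402,219];print(p,st[k])
for z in(26,40,56):print(z,onz('top',*p,z),np.sqrt(st[k,4]/np.pi)*3.07)
e1=onz('scene',*W(60,205),56);
# bar top ridge ends
A=[onz('scene',*W(*q),56) for q in[(100,175),(225,62),(265,100),(140,190)]];print(A)
N=[onz('scene',*W(*q),4.5) for q in[(172,335),(272,310)]];print('notch',N)
print('disc side at z0..26: left',onz('scene',*W(55,220),26),'right',onz('scene',*W(320,215),26))
"
```

```text
pin (array([ 528.20185567, -137.94225709,   55.72910788]), array([ 1.28342209, -1.258316  ,  0.21863288]))
k1 (array([ 556.47344631, -140.51267804,   43.82045952]), array([ 1.03850132, -0.99802042,  0.19324848]))
k2 (array([ 515.98332606, -113.00158094,   44.02785122]), array([ 0.8694188 , -0.87404008,  0.12886598]))
keys centre [ 528.2466593  -138.60668401] [(np.float64(28.4), np.float64(-4.1)), (np.float64(28.2), np.float64(115.5)), (np.float64(28.5), np.float64(-124.7))]
pin@59 [ 528.57298894 -138.2980665 ]
[419.74363992 234.89236791] [  5   4  26  25 511]
26 [ 565.02190461 -304.94255942] 39.15379739509355
40 [ 563.53909982 -302.34559658] 39.15379739509355
56 [ 561.84446578 -299.37763905] 39.15379739509355
[array([ 594.94711155, -299.84167631]), array([ 537.57321591, -313.50970154]), array([ 540.5222912 , -290.93011073]), array([ 591.05614494, -285.97615813])]
notch [array([ 594.18918276, -279.75269044]), array([ 566.80940401, -266.48970335])]
disc side at z0..26: left [ 598.88687319 -324.62512832] right [ 543.20918351 -268.25546957]
```

```bash
python3 -c "
from h import *
b=cv2.imread('pics/scene13.png').astype(float)
s=b[180:224,198:242]
x=np.clip(s*5-20,0,255).astype(np.uint8)
a=cv2.imread('pics/top13.png').astype(float)[217:252,402:437];print(a[10:20,10:20].mean(),s[20:24,20:26].mean())
a=cv2.GaussianBlur(a,(0,0),0.8)
y=np.clip((a-25)*6,0,255).astype(np.uint8)
cv2.imwrite('pics/z14.png',np.hstack([cv2.resize(x,(396,396),interpolation=cv2.INTER_CUBIC),cv2.resize(y,(396,396),interpolation=cv2.INTER_CUBIC)]))"
```

```text
39.21666666666667 14.76388888888889
```

View pics/z14.png

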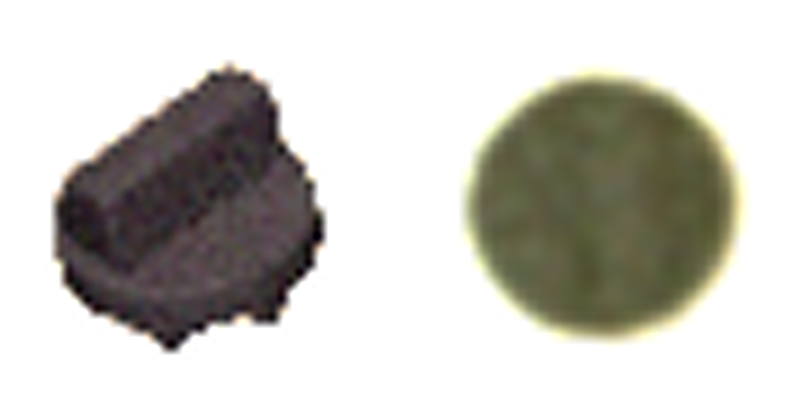

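```bash
python3 -c "
from h import *
W=lambda u,v:((u+.5)/9-.5+198,(v+.5)/9-.5+180)
f=lambda q,z:onz('scene',*W(*q),z)
for n,p,q,z in[('back',(70,175),(228,68),56),('front',(115,200),(270,98),56),('base',(125,268),(278,155),26)]:
  A,B=f(p,z),f(q,z);print(n,A,B,np.hypot(*(A-B)),np.degrees(np.arctan2(*(A-B)[::-1])))
print('notch c',f((222,325),4))
"
```

```text
back [ 600.44387889 -307.46196064] [ 539.12553267 -311.78851585] 61.47079519944852 4.036038301348768
front [ 598.28361326 -289.24733917] [ 539.32284906 -291.9885656 ] 59.024452873620774 2.6619004874349885
base [ 597.02230142 -294.07196926] [ 534.61429345 -300.63035435] 62.7516682932549 5.9991274843889615
notch c [ 580.26311019 -275.19601356]
```

```bash
python3 -m inch '[1,-4.5,0,0,0,8,1,3,-9,0,0,0,16,1,5,-13.5,0,0,0,24,1,7,-18,0,0,0,32,1,9,-22.5,0,0,0,40,1]';python3 -m inch '[2,-4,0,0,0,8,1,4,-8,0,0,0,16,1,6,-12,0,0,0,24,1,8,-14.5,0,0,0,32,1,9,-16,-2,0,0,40,1]';python3 -m inch '[0,0,0,0,0,8,1,0,0,0,0,0,10,1,0,0,0,0,0,10,1,0,0,0,0,0,10,1,0,0,0,0,0,10,1]';python3 -c "
from h import *
obs()"
```

```text
time: 37.4
tool_pos: [466.6, -127.1, 241.5]
tcp_rot: [3.138, 0.0, 0.736]
contact_force: [0.2, 0.2, 1.1]
grip_width: 89.8
time: 37.9
tool_pos: [559.3, -290.8, 223.5]
tcp_rot: [3.132, 0.004, 1.438]
contact_force: [0.5, -1.0, 0.6]
grip_width: 91.9
time: 38.4
tool_pos: [559.4, -290.8, 223.8]
tcp_rot: [3.131, 0.004, 1.612]
contact_force: [0.7, -0.5, 0.6]
grip_width: 92.0
t38.40 p [ 559.4 -290.8  223.8] r [179.39   0.23  92.34] F [ 0.7 -0.5  0.6] M [-0.02 -0.05  0.06] w 92.0
```

```bash
python3 -m inch '[0.66,-1.2,-4,0,0,1.7,1,0.66,-1.2,-8,0,0,1.7,1,0.66,-1.2,-12,0,0,1.7,1,0.66,-1.2,-14,0,0,1.7,1,0.66,-1.2,-14,0,0,1.7,1]';python3 -c "
from h import *
obs();snap('14')
b=cv2.imread('pics/scene14.png')
b=np.clip(b.astype(float)*1.8,0,255).astype(np.uint8)
crop(b,170,270,145,235,7,'pics/z10.png')"
```

```text
time: 38.9
tool_pos: [564.3, -301.4, 80.3]
tcp_rot: [3.136, -0.0, 1.641]
contact_force: [-1.1, 0.8, -0.4]
grip_width: 91.6
t38.90 p [ 564.3 -301.4   80.3] r [ 1.7969e+02 -1.0000e-02  9.4020e+01] F [-1.1  0.8 -0.4] M [-0.03 -0.12  0.  ] w 91.6
```

View pics/z10.png

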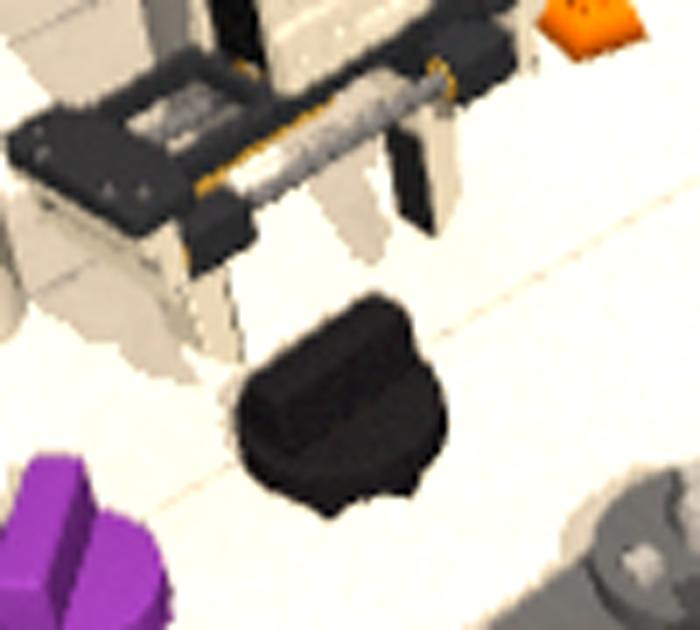

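```bash
python3 -m inch '[0.1,-0.1,-1.5,0,0,0,1,0.1,-0.1,-3,0,0,0,1,0.1,-0.1,-4.2,0,0,0,1,0.1,-0.1,-4.7,0,0,0,1,0.1,-0.1,-4.7,0,0,0,1]';python3 -m inch '[0,0,0,0,0,0,0.6,0,0,0,0,0,0,0.45,0,0,0,0,0,0,0.3,0,0,0,0,0,0,0.3,0,0,0,0,0,0,0.3]';python3 -c "
from h import *
obs()"
```

```text
time: 39.5
tool_pos: [566.9, -303.6, 36.3]
tcp_rot: [3.132, 0.003, 1.641]
contact_force: [-0.2, -0.6, 0.6]
grip_width: 91.8
time: 40.0
tool_pos: [567.2, -303.7, 36.8]
tcp_rot: [3.131, 0.004, 1.641]
contact_force: [-0.7, 1.1, 1.9]
grip_width: 69.9
t40.00 p [ 567.2 -303.7   36.8] r [179.41   0.21  94.03] F [-0.7  1.1  1.9] M [ 0.   -0.02 -0.04] w 69.9
```

```bash
python3 -m inch '[0,0,0,0,0,0,1,0,0,0,0,0,0,1,0,0,2,0,0,0,1,0,0,4,0,0,0,1,0,0,4.5,0,0,0,1]';python3 -m inch '[0,0,0.5,0,0,-8.5,0.5,0,0,0.5,0,0,-17,0.5,0,0,0.5,0,0,-25.5,0.5,0,0,0.5,0,0,-34,0.5,0,0,0.5,0,0,-42.5,0.5]';python3 -m inch '[0,0,0,0,0,-8.5,0.3,0,0,0,0,0,-17,0.3,0,0,0,0,0,-25.5,0.3,0,0,0,0,0,-34,0.3,0,0,0,0,0,-42.5,0.3]';python3 -c "
from h import *
obs()"
```

```text
time: 40.5
tool_pos: [568.2, -304.5, 84.0]
tcp_rot: [3.128, 0.006, 1.641]
contact_force: [0.6, 0.1, -0.3]
grip_width: 91.7
time: 41.0
tool_pos: [567.9, -304.2, 88.2]
tcp_rot: [3.129, 0.006, 0.893]
contact_force: [0.5, 0.1, 0.7]
grip_width: 68.9
time: 41.5
tool_pos: [567.6, -304.0, 87.3]
tcp_rot: [3.13, 0.007, 0.145]
contact_force: [0.2, 0.3, 0.6]
grip_width: 59.8
t41.50 p [ 567.6 -304.    87.3] r [179.34   0.4    8.34] F [0.2 0.3 0.6] M [-0.07  0.04  0.02] w 59.8
```

```bash
python3 -m inch '[-0.04,0.03,-1,0.7,-0.3,-4.3,0.3,-0.04,0.03,-2.5,0.7,-0.3,-4.3,0.3,-0.04,0.03,-4,0.7,-0.3,-4.3,0.3,-0.04,0.03,-5.5,0.7,-0.3,-4.3,0.3,-0.04,0.03,-5.5,0.7,-0.3,-4.3,0.3]';python3 -m inch '[0,0,0,0,0,0,-1,0,0,0,0,0,0,-1,0,0,0,0,0,0,-1,0,0,0,0,0,0,-1,0,0,0,0,0,0,-1]';python3 -c "
from h import *
obs()"
```

```text
time: 42.0
tool_pos: [565.7, -302.6, 29.2]
tcp_rot: [-3.138, 0.005, 0.071]
contact_force: [0.1, 0.3, -0.0]
grip_width: 59.3
time: 42.5
tool_pos: [565.9, -302.7, 29.7]
tcp_rot: [-3.139, 0.004, 0.071]
contact_force: [-0.2, -0.4, -1.2]
grip_width: 24.2
t42.50 p [ 565.9 -302.7   29.7] r [-179.84    0.23    4.05] F [-0.2 -0.4 -1.2] M [ 0.04 -0.    0.03] w 24.2
```

```bash
python3 -m inch '[0,0,0,0,0,0,-1,0,0,0,0,0,0,-1,0,0,2,0,0,0,-1,0,0,5,0,0,0,-1,0,0,8,0,0,0,-1]';python3 -m inch '[-0.5,3,2,0,0,0,-1,-1,6,4,0,0,0,-1,-1.5,9,4,0,0,0,-1,-2,12,4,0,0,0,-1,-2.7,14,4,0,0,0,-1]';python3 -c "
from h import *
obs();snap('15')
b=cv2.imread('pics/scene15.png')
b=np.clip(b.astype(float)*1.6,0,255).astype(np.uint8)
crop(b,190,310,140,240,6.5,'pics/z10.png')"
```

```text
time: 43.0
tool_pos: [565.3, -302.4, 109.7]
tcp_rot: [-3.137, 0.006, 0.071]
contact_force: [-0.6, -0.8, -3.0]
grip_width: 21.7
time: 43.5
tool_pos: [537.8, -160.3, 149.7]
tcp_rot: [-3.137, 0.006, 0.072]
contact_force: [0.3, 0.1, -2.1]
grip_width: 21.6
t43.50 p [ 537.8 -160.3  149.7] r [-179.72    0.35    4.11] F [ 0.3  0.1 -2.1] M [-0.    0.01 -0.03] w 21.6
```

View pics/z10.png

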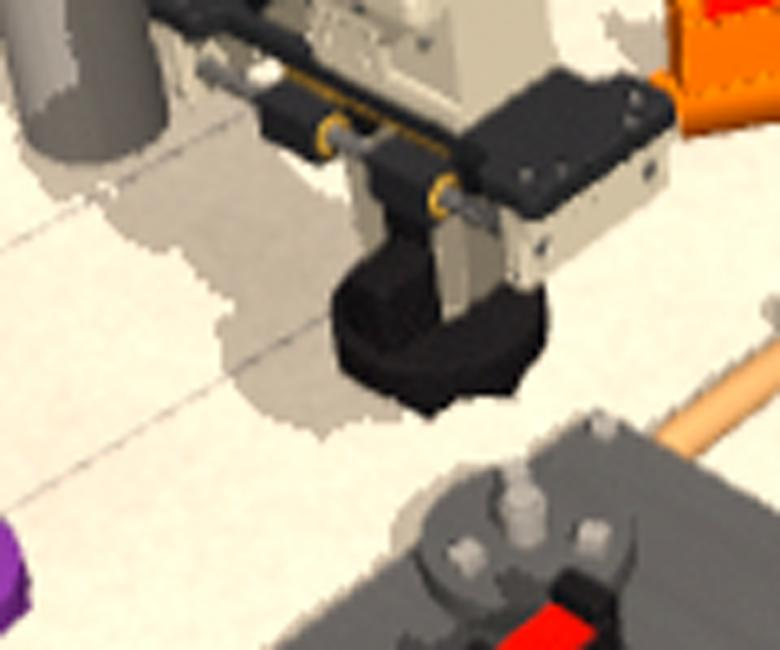

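```bash
python3 -c "
from h import *
W=lambda u,v:((u+.5)/6.5-.5+190,(v+.5)/6.5-.5+140)
L=[];R=[]
A=onz('scene',*W(432,415),120);B=onz('scene',*W(512,392),120)
print(A,B,(A+B)/2)
for c in([539.1,-160.2],[539,-162]):
  for p in(A,B,(A+B)/2): d=p-c;print(np.hypot(*d),np.degrees(np.arctan2(*d[::-1])))
"
```

```text
[ 565.39310999 -138.80910444] [ 536.85824362 -126.86042555] [ 551.1256768 -132.834765 ]
33.89539859190262 39.13025639292963
33.41485741446357 93.84678362543188
29.891018539271666 66.27686961961302
35.13422678393409 41.30487834276497
35.20478394712824 93.48786190314706
31.585486709612137 67.4245155054734
```

```bash
python3 -m inch '[-0.3,0.6,0,-0.3,-0.3,8.5,-1,-0.6,1.2,0,-0.3,-0.3,17,-1,-1.1,2.2,-1,-0.3,-0.3,25,-1,-1.13,2.25,-3,-0.3,-0.3,25,-1,-1.13,2.25,-5,-0.3,-0.3,25,-1]';python3 -m inch '[0,0,0,0,0,0,-1,0,0,0,0,0,0,-1,0,0,0,0,0,0,-1,0,0,0,0,0,0,-1,0,0,0,0,0,0,-1]';python3 -c "
from h import *
obs();snap('16')
b=cv2.imread('pics/scene16.png')
b=np.clip(b.astype(float)*2,0,255).astype(np.uint8)
crop(b,220,330,160,250,7,'pics/z10.png')"
```

```text
time: 44.1
tool_pos: [526.2, -137.4, 99.2]
tcp_rot: [3.14, 0.003, 0.51]
contact_force: [0.1, 0.5, -2.8]
grip_width: 21.9
time: 44.6
tool_pos: [526.6, -137.6, 100.0]
tcp_rot: [3.139, 0.002, 0.51]
contact_force: [-0.1, -0.9, -1.9]
grip_width: 22.0
t44.60 p [ 526.6 -137.6  100. ] r [1.7984e+02 1.4000e-01 2.9210e+01] F [-0.1 -0.9 -1.9] M [ 0.05 -0.01  0.01] w 22.0
```

View pics/z10.png

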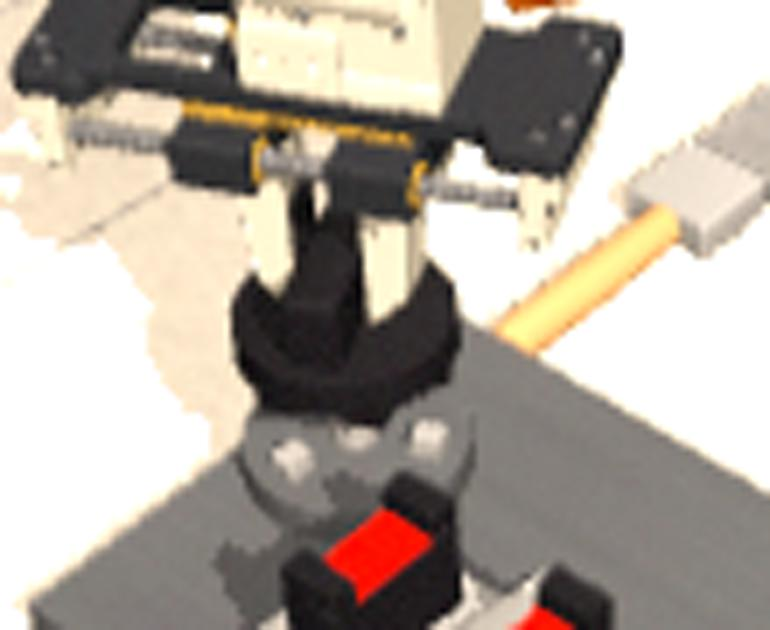

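```bash
python3 -c "
from h import *
c=[527.6,-137.2]
for z in(36,55,70,83,96):print(z,(proj('scene',[*c,z])-[220,160]+.5)*7-.5)
print((proj('scene',[532.6,-137.2,83])-[220,160]+.5)*7-.5,(proj('scene',[527.6,-132.2,83])-[220,160]+.5)*7-.5)
"
```

```text
36 [360.73930744 433.00011548]
55 [356.48392929 394.30725299]
70 [353.06162078 363.18924003]
83 [350.04963197 335.80213958]
96 [346.99396336 308.01787196]
[339.47027698 342.79502814] [359.64377159 342.332756  ]
```

```bash
python3 -m inch '[-0.03,0.04,-0.4,0,0,0,-1,-0.03,0.04,-0.8,0,0,0,-1,-0.03,0.04,-1.2,0,0,0,-1,-0.03,0.04,-1.3,0,0,0,-1,-0.03,0.04,-1.3,0,0,0,-1]';python3 -m inch '[0,0,-0.1,0,0,0,-1,0,0,-0.2,0,0,0,-1,0,0,-0.3,0,0,0,-1,0,0,-0.4,0,0,0,-1,0,0,-0.4,0,0,0,-1]';python3 -c "
from h import *
obs()"
```

```text
time: 45.2
tool_pos: [525.9, -137.0, 86.3]
tcp_rot: [3.14, 0.003, 0.51]
contact_force: [-0.7, -1.3, -2.2]
grip_width: 22.0
time: 45.7
tool_pos: [525.8, -136.9, 82.2]
tcp_rot: [3.14, 0.003, 0.51]
contact_force: [-0.4, 0.9, -3.5]
grip_width: 21.5
t45.70 p [ 525.8 -136.9   82.2] r [179.92   0.2   29.21] F [-0.4  0.9 -3.5] M [ 0.02  0.02 -0.01] w 21.5
```

```bash
python3 -m inch '[0,0,-0.1,0,0,0,-1,0,0,-0.2,0,0,0,-1,0,0,-0.3,0,0,0,-1,0,0,-0.4,0,0,0,-1,0,0,-0.4,0,0,0,-1]';python3 -m inch '[0,0,-0.1,0,0,0,-1,0,0,-0.2,0,0,0,-1,0,0,-0.3,0,0,0,-1,0,0,-0.4,0,0,0,-1,0,0,-0.4,0,0,0,-1]';python3 -c "
from h import *
obs()"
```

```text
time: 46.2
tool_pos: [525.8, -137.0, 78.1]
tcp_rot: [3.14, 0.003, 0.51]
contact_force: [0.6, 0.7, -3.3]
grip_width: 22.0
time: 46.7
tool_pos: [525.9, -137.0, 73.9]
tcp_rot: [3.14, 0.003, 0.51]
contact_force: [0.5, -0.1, -2.7]
grip_width: 22.0
t46.70 p [ 525.9 -137.    73.9] r [179.92   0.19  29.21] F [ 0.5 -0.1 -2.7] M [-0.04 -0.09 -0.01] w 22.0
```

```bash
python3 -m inch '[0,0,-0.05,0,0,0,-1,0,0,-0.1,0,0,0,-1,0,0,-0.15,0,0,0,-1,0,0,-0.2,0,0,0,-1,0,0,-0.2,0,0,0,-1]';python3 -c "
from h import *
obs()"
```

```text
time: 47.2
tool_pos: [526.0, -137.1, 73.6]
tcp_rot: [3.139, 0.003, 0.51]
contact_force: [-4.2, 0.8, 11.4]
grip_width: 21.9
t47.20 p [ 526.  -137.1   73.6] r [1.7986e+02 1.6000e-01 2.9210e+01] F [-4.2  0.8 11.4] M [0.34 0.88 0.  ] w 21.9
```

```bash
python3 -m inch '[0,0,-0.1,0,0,3,-1,0.01,-0.01,-0.1,0,0,6,-1,0.01,-0.01,-0.1,0,0,9,-1,0.02,-0.02,-0.1,0,0,12,-1,0.02,-0.02,-0.1,0,0,12,-1]';python3 -c "
from h import *
obs()"
```

```text
time: 47.7
tool_pos: [527.1, -137.2, 73.6]
tcp_rot: [3.137, 0.001, 0.721]
contact_force: [1.1, 1.6, 5.4]
grip_width: 21.9
t47.70 p [ 527.1 -137.2   73.6] r [1.7976e+02 6.0000e-02 4.1280e+01] F [1.1 1.6 5.4] M [ 0.43 -0.    0.06] w 21.9
```

```bash
python3 -m inch '[0,0,-0.1,0,0,2,-1,0,0,-0.15,0,0,4,-1,0,-0.01,-0.15,0,0,6,-1,0,-0.01,-0.15,0,0,8,-1,0,-0.01,-0.15,0,0,8,-1]';python3 -m inch '[0,0,-0.1,0,0,2,-1,0,0,-0.15,0,0,4,-1,0,-0.01,-0.15,0,0,6,-1,0,-0.01,-0.15,0,0,8,-1,0,-0.01,-0.15,0,0,8,-1]';python3 -c "
from h import *
obs()"
```

```text
time: 48.2
tool_pos: [528.1, -137.3, 73.6]
tcp_rot: [3.135, -0.0, 0.861]
contact_force: [0.3, 2.8, 8.1]
grip_width: 21.5
time: 48.7
tool_pos: [529.1, -137.3, 73.6]
tcp_rot: [3.132, -0.002, 1.001]
contact_force: [-0.2, 2.6, 8.7]
grip_width: 21.7
t48.70 p [ 529.1 -137.3   73.6] r [ 1.7948e+02 -1.0000e-01  5.7340e+01] F [-0.2  2.6  8.7] M [ 0.47  0.23 -0.11] w 21.7
```

```bash
python3 -m inch '[-0.05,0,-0.1,0.2,0,2,-1,-0.1,0,-0.1,0.4,0,4,-1,-0.15,-0.01,-0.1,0.4,0,6,-1,-0.2,-0.01,-0.1,0.4,0,8,-1,-0.2,-0.01,-0.1,0.4,0,8,-1]';python3 -c "
from h import *
obs()"
```

```text
time: 49.2
tool_pos: [527.4, -136.5, 73.8]
tcp_rot: [3.135, -0.009, 1.141]
contact_force: [-0.7, 5.8, 8.9]
grip_width: 22.0
t49.20 p [ 527.4 -136.5   73.8] r [179.63  -0.53  65.37] F [-0.7  5.8  8.9] M [ 0.84  0.28 -0.11] w 22.0
```

```bash
python3 -m inch '[0,-0.03,-0.1,0.2,0.5,2,-1,0,-0.03,-0.1,0.4,0.5,4,-1,0,-0.03,-0.1,0.4,0.5,6,-1,-0.0,-0.03,-0.1,0.4,0.5,8,-1,0,-0.03,-0.1,0.4,0.5,8,-1]';python3 -c "
from h import *
obs();snap('17')
b=cv2.imread('pics/scene17.png')
b=np.clip(b.astype(float)*2,0,255).astype(np.uint8)
crop(b,220,330,160,250,7,'pics/z10.png')"
```

```text
time: 49.7
tool_pos: [527.3, -136.8, 73.8]
tcp_rot: [-3.138, -0.012, 1.281]
contact_force: [-1.8, 1.0, 7.5]
grip_width: 22.1
t49.70 p [ 527.3 -136.8   73.8] r [-179.78   -0.71   73.42] F [-1.8  1.   7.5] M [-0.06  0.6  -0.06] w 22.1
```

View pics/z10.png

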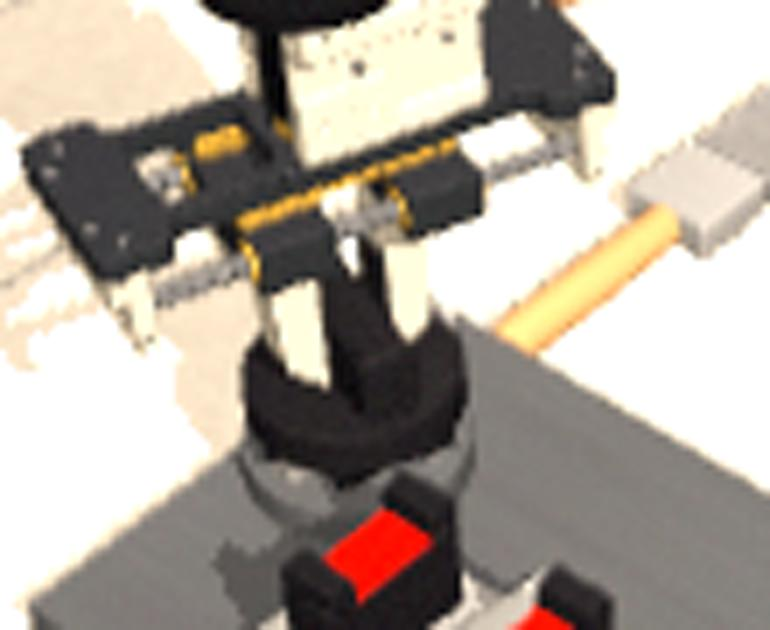

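```bash
python3 -m inch '[0,0,-0.1,-0.7,0,2,-1,0,0,-0.1,-0.7,0,4,-1,0,0,-0.1,-0.7,0,6,-1,0,0,-0.1,-0.7,0,8,-1,0,0,-0.1,-0.7,0,8,-1]';python3 -m inch '[0,0,-0.1,0,0,2,-1,0,0,-0.1,0,0,4,-1,0,0,-0.1,0,0,6,-1,0,0,-0.1,0,0,8,-1,0,0,-0.1,0,0,8,-1]';python3 -c "
from h import *
obs()"
```

```text
time: 50.3
tool_pos: [527.6, -137.2, 73.6]
tcp_rot: [-3.142, 0.0, 1.421]
contact_force: [-1.8, 0.2, 5.3]
grip_width: 22.0
time: 50.8
tool_pos: [528.3, -137.5, 73.6]
tcp_rot: [3.14, 0.001, 1.561]
contact_force: [-0.4, 0.1, 6.6]
grip_width: 22.0
t50.80 p [ 528.3 -137.5   73.6] r [1.7988e+02 6.0000e-02 8.9420e+01] F [-0.4  0.1  6.6] M [-0.01  0.09  0.07] w 22.0
```

```bash
python3 -m inch '[-0.07,-0.04,-0.1,0,0,2,-1,-0.07,-0.04,-0.1,0,0,4,-1,-0.07,-0.04,-0.1,0,0,6,-1,-0.07,-0.04,-0.1,0,0,8,-1,-0.07,-0.04,-0.1,0,0,8,-1]';python3 -m inch '[-0.05,0,-0.1,0,0,2,-1,-0.05,0,-0.1,0,0,4,-1,-0.05,0,-0.1,0,0,6,-1,-0.05,0,-0.1,0,0,8,-1,-0.05,0,-0.1,0,0,8,-1]';python3 -c "
from h import *
obs()"
```

```text
time: 51.3
tool_pos: [528.5, -137.9, 73.6]
tcp_rot: [3.137, 0.002, 1.701]
contact_force: [0.5, 2.2, 5.2]
grip_width: 22.1
time: 51.8
tool_pos: [528.7, -137.8, 73.5]
tcp_rot: [3.136, 0.003, 1.84]
contact_force: [1.0, 0.9, 5.3]
grip_width: 22.0
t51.80 p [ 528.7 -137.8   73.5] r [1.7966e+02 1.5000e-01 1.0544e+02] F [1.  0.9 5.3] M [ 0.24  0.03 -0.06] w 22.0
```

```bash
python3 -m inch '[-0.15,0,-0.1,0.3,0,2,-1,-0.15,0,-0.1,0.3,0,4,-1,-0.15,0,-0.1,0.3,0,6,-1,-0.15,0,-0.1,0.3,0,8,-1,-0.15,0,-0.1,0.3,0,8,-1]';python3 -m inch '[-0.1,0,-0.1,0,0,2,-1,-0.1,0,-0.1,0,0,4,-1,-0.1,0,-0.1,0,0,6,-1,-0.1,0,-0.1,0,0,8,-1,-0.1,0,-0.1,0,0,8,-1]';python3 -c "
from h import *
obs()"
```

```text
time: 52.3
tool_pos: [527.3, -137.8, 72.5]
tcp_rot: [3.134, -0.002, 1.98]
contact_force: [1.6, -0.9, -2.4]
grip_width: 21.8
time: 52.8
tool_pos: [528.3, -137.9, 71.7]
tcp_rot: [3.13, 0.0, 2.116]
contact_force: [6.9, 1.4, -4.6]
grip_width: 21.8
t52.80 p [ 528.3 -137.9   71.7] r [1.7932e+02 2.0000e-02 1.2125e+02] F [ 6.9  1.4 -4.6] M [ 0.17 -1.4  -0.82] w 21.8
```

```bash
python3 -m inch '[-0.05,0,-0.1,0.5,0,-3,-1,-0.1,0,-0.2,0.5,0,-6,-1,-0.1,0,-0.3,0.5,0,-6,-1,-0.1,0,-0.4,0.5,0,-6,-1,-0.1,0,-0.4,0.5,0,-6,-1]';python3 -c "
from h import *
obs()"
```

```text
time: 53.3
tool_pos: [527.3, -137.9, 67.4]
tcp_rot: [3.126, -0.007, 2.012]
contact_force: [0.5, -0.8, -2.6]
grip_width: 22.0
t53.30 p [ 527.3 -137.9   67.4] r [179.09  -0.43 115.29] F [ 0.5 -0.8 -2.6] M [-0.08 -0.19 -0.02] w 22.0
```

```bash
python3 -m inch '[0,0,-0.05,-0.4,0.3,0,-1,0,0,-0.1,-0.8,0.6,0,-1,0,0,-0.15,-0.8,0.6,0,-1,0,0,-0.25,-0.8,0.6,0,-1,0,0,-0.25,-0.8,0.6,0,-1]';python3 -c "
from h import *
obs()"
```

```text
time: 53.8
tool_pos: [527.5, -137.7, 65.6]
tcp_rot: [3.141, 0.001, 2.012]
contact_force: [-0.7, 1.1, 4.7]
grip_width: 21.9
t53.80 p [ 527.5 -137.7   65.6] r [1.7994e+02 6.0000e-02 1.1530e+02] F [-0.7  1.1  4.7] M [ 0.14  0.07 -0.01] w 21.9
```

```bash
python3 -m inch '[0,0,0.05,0,0,0,0.1,0,0,0.05,0,0,0,0.1,0,0,0.05,0,0,0,0.1,0,0,2,0,0,0,0.1,0,0,6,0,0,0,0.1]';python3 -m inch '[0,0,3,0,0,0,0.1,0,0,7,0,0,0,0.1,-2,-2,11,0,0,-5,0.1,-6,-4,12,0,0,-10,0.1,-10,-7,12,0,0,-15,0.1]';python3 -m inch '[-4,-3,0,0,0,0,0.1,-8,-6,0,0,0,0,0.1,-12,-10,0,0,0,0,0.1,-15,-13,0,0,0,0,0.1,-15,-13,0,0,0,0,0.1]';python3 -c "
from h import *
obs();snap('18')
b=cv2.imread('pics/scene18.png');a=cv2.imread('pics/top18.png')
for bs,bt in[((250,285,225,255),(333,350,195,260)),((285,310,235,275),(310,328,195,260)),((306,345,250,295),(285,309,195,260))]:
  p,n=red(b,bs);q,m=red(a,bt);print(p,n,q,m,tri(q,p)[0])
b=np.clip(b.astype(float)*1.5,0,255).astype(np.uint8)
crop(b,220,370,180,290,5,'pics/z10.png')"
```

```text
time: 54.3
tool_pos: [525.5, -137.0, 123.4]
tcp_rot: [-3.138, -0.004, 2.012]
contact_force: [0.6, 0.0, 0.9]
grip_width: 50.0
time: 54.8
tool_pos: [425.3, -207.4, 245.4]
tcp_rot: [-3.141, -0.001, 1.749]
contact_force: [-0.0, -1.0, -0.1]
grip_width: 50.6
time: 55.3
tool_pos: [271.5, -341.1, 245.5]
tcp_rot: [-3.14, 0.0, 1.742]
contact_force: [-0.1, 0.2, -0.2]
grip_width: 50.2
t55.30 p [ 271.5 -341.1  245.5] r [-1.7988e+02  1.0000e-02  9.9800e+01] F [-0.1  0.2 -0.2] M [ 0.07 -0.13  0.01] w 50.2
[273.39759036 238.10843373] 83 [340.86764706 223.76470588] 68 [590.65087518 -56.89691957  78.38502905]
[295.13978495 252.27956989] 93 [317.4084507  224.74647887] 71 [587.51988284  13.39803815  79.07713926]
[318.96039604 266.99009901] 101 [294.11940299 226.08955224] 67 [582.83114564  83.60572482  79.46894437]
```

View pics/scene18.png

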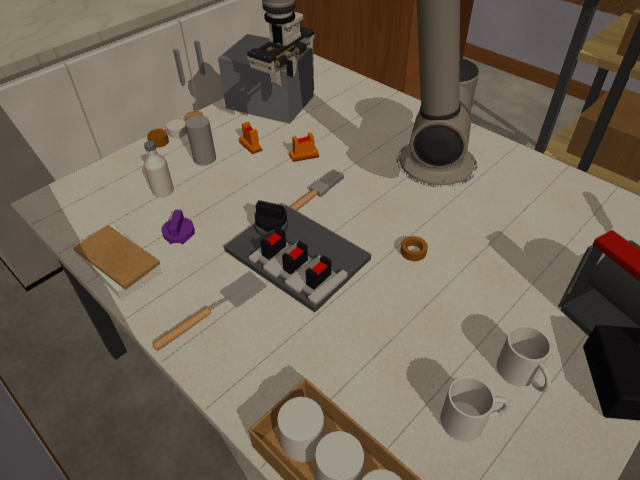

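View pics/top18.png

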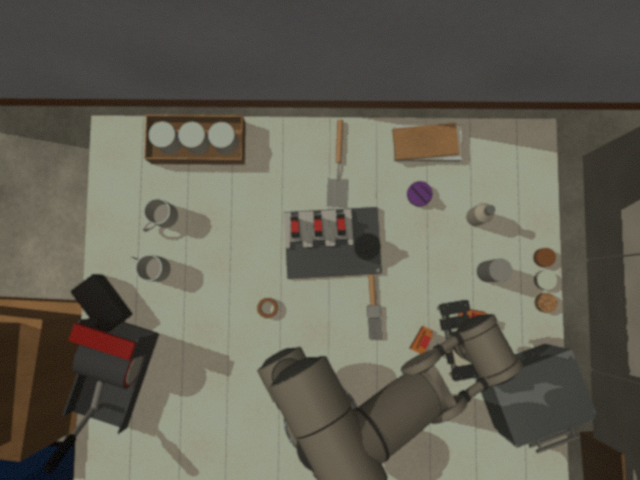

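View pics/z10.png

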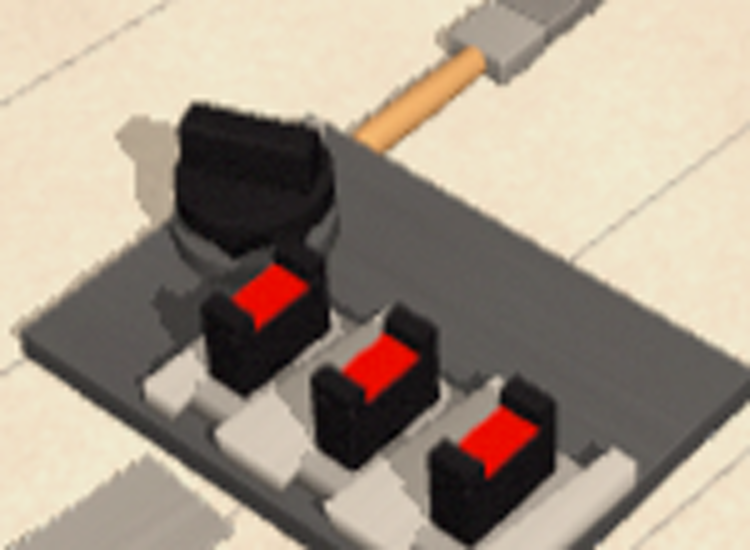

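```bash
python3 -c "
from h import *
a=cv2.imread('pics/scene0.png');b=cv2.imread('pics/scene18.png')
d=(cv2.absdiff(a,b).max(2)>40)
for n,(x0,x1,y0,y1) in dict(tape=(398,430,232,262),mugs=(440,555,325,440),scraper=(150,245,275,350),purple=(158,198,205,245),bottle=(143,175,138,198)).items():print(n,d[y0:y1,x0:x1].sum())
obs();bot.close_job()"
```

```text
tape 0
mugs 0
scraper 0
purple 0
bottle 0
t55.40 p [ 274.6 -337.9  245.3] r [-1.7998e+02 -1.0000e-01  1.0002e+02] F [-0.   0.9  0.5] M [-0.04 -0.15 -0.04] w 50.9
the job is handed in; nothing more can be done
```

All three saddles are wedged in the press bed, one to each way, and the clamp wheel is fully down over its keys. I handed the job in at about 55 s; no verdict is reported back.

- **Saddles:** Each went in narrow end first, was released about 25 mm short, and was then pushed from behind until it stopped moving. The final push was 21 to 24 N, above the 10 to 15 N you said is enough but below the 40 N limit. In the last pictures each one sits about 59 to 60 mm past its mouth, against the nominal 60 mm. They did not shift while I worked on the wheel.
- **Wheel:** It rested on the keys at a tool height of 73.6 mm. Turned under light pressure it sank, and it bottomed at 65.6 mm, which matches the 8 mm key height. I measured this through the tool; in the pictures I only confirmed by eye that it looks seated.
- **Disagreement:** I had estimated from the images that the wheel would drop with its bar at about 54°. It dropped at about 113 to 115°, so that estimate of the hidden notches was wrong.
- **Bystanders:** The mugs, tape, scraper, bottle and purple look-alike showed no pixel change in the scene camera from start to finish. I checked the brush, tumbler and orange look-alikes only by eye in that picture, and they looked unmoved.
- **At hand-in:** The gripper was clear of everything, with near-zero contact force.

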